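Lock the marmalade jars into the water-bath carrier

TASK

Get the jars of orange marmalade on the table ready for the water bath. Turn the latch handle of the empty jar carrier until it comes free and swing the hold-down grid up out of the way, then stand every jar upright in a pocket of its own, right down on the carrier's floor. Lower the grid fully over the jars and turn the handle back up over its cam until it drops into the low notch and holds the grid shut; leave the other things on the table where they are.

Things in the scene. Friction and masses are not known exactly. Their poses are not given: they have to be found in the camera images.
- carrier: steel jar carrier, fixed to the table: 104 mm deep (its x), 384 mm long (its y), four pockets in a row along y; origin under its centre. -x is its front with the latch, +x its hinge side. Round posts at the corners (x -47 and +55, y +-186 mm), 77 (front) and 87 mm (back) high; a wire loop joins the two posts of each end 52 mm up, reaching out to y +-225; else the ends are open above 37 mm
- pocket0 (a point): centre of the floor of pocket 0 (carrier y = -150 mm, x = 0, 6 mm above the table): round hole 70 mm wide in a deck whose top is 20 mm above this point; any jar fits any pocket
- pocket1 (a point): centre of the floor of pocket 1 (carrier y = -50 mm, x = 0, 6 mm above the table): round hole 70 mm wide in a deck whose top is 20 mm above this point; any jar fits any pocket
- pocket2 (a point): centre of the floor of pocket 2 (carrier y = 50 mm, x = 0, 6 mm above the table): round hole 70 mm wide in a deck whose top is 20 mm above this point; any jar fits any pocket
- pocket3 (a point): centre of the floor of pocket 3 (carrier y = 150 mm, x = 0, 6 mm above the table): round hole 70 mm wide in a deck whose top is 20 mm above this point; any jar fits any pocket
- grid (a joint): hinge of the hold-down grid (rad): 0 = shut, lying level 77.5 to 81.5 mm above the table, just over the jar caps; grows as its front edge swings up, 1.57 upright, stop at 1.75. A stiff hinge: the grid stays where it is left; about 5 N at its bar moves it
- grid_bar (a point): middle of the grid's handle, a round bar 10 mm thick along the carrier's y on two legs 78 mm apart, 45 mm above the grid (when shut: carrier x -15, y 0, 124 mm above the table). It goes round with the grid about the hinge line and may turn between the fingers
- hinge_line (a point): middle of the grid's hinge line, at carrier x +55 mm, y 0, 79.5 mm above the table; the line runs along the carrier's y
- latch (a joint): turn of the latch handle about its upright spindle (rad): 0 = free, lever points to the carrier's -x; grows clockwise from above to about 1.55 (stop), lever along the carrier's +y; lower stop -0.25. Below 0.25 its roller is clear of the grid's keeper. With the grid shut, going clockwise the roller meets the keeper's ramp at 0.35, crest 0.96 to 1.1, then drops into the notch and sits at 1.3 to 1.55
- latch_lift (a joint): how far the sprung handle has risen along its spindle (m): 0 = free, about 0.009 on the crest of the cam, about 0.002 in the notch
- latch_knob (a point): centre of the black knob that stands up at the end of the latch lever: 20 mm thick, 34 mm high, 58 mm from the spindle, about 118 mm above the table, 38 mm above the shut grid. Up to 10 N here turns the latch either way; it need not be lifted by hand but must be free to rise 9 mm and to drop again
- spindle (a point): a point on the upright axis of the latch, at carrier x -78 mm, y 0, 79.5 mm above the table. Turn the handle free before raising the grid, and lower the grid before turning it back
- jar0_center (a point): centre (35 mm above its underside) of a closed squat glass jar of marmalade with a white cap (the top 17 mm): round, 64 mm across, 70 mm high, 0.17 to 0.33 kg, upright on the table; its z axis is its upright axis. Two to four jars are present. Hold it in its upper half so that the fingers clear the deck when it is set down
- jar1_center (a point): centre (35 mm above its underside) of a closed squat glass jar of marmalade with a white cap (the top 17 mm): round, 64 mm across, 70 mm high, 0.17 to 0.33 kg, upright on the table; its z axis is its upright axis. Two to four jars are present. Hold it in its upper half so that the fingers clear the deck when it is set down
- jar2_center (a point): centre (35 mm above its underside) of a closed squat glass jar of marmalade with a white cap (the top 17 mm): round, 64 mm across, 70 mm high, 0.17 to 0.33 kg, upright on the table; its z axis is its upright axis. Two to four jars are present. Hold it in its upper half so that the fingers clear the deck when it is set down
- jar3_center (a point): centre (35 mm above its underside) of a closed squat glass jar of marmalade with a white cap (the top 17 mm): round, 64 mm across, 70 mm high, 0.17 to 0.33 kg, upright on the table; its z axis is its upright axis. Two to four jars are present. Hold it in its upper half so that the fingers clear the deck when it is set down
- measuring_cup: clear cup 66 mm across, 70 mm high, origin under it; to be left where it is
- kitchen_timer: white kitchen timer 60x64x66 mm with a red dial, origin under it; to be left where it is
Things that resemble listed ones, but are neither listed nor needed, are in the scene too. Leave any blue look-alike of the part that bears jar3_center alone. What is shaped like the part that bears jar1_center but yellow is not meant.

How it is judged:
By the outcome, as a careful person would: the job done as asked, in the order asked, and still so for the second after the job is handed in, with the robot touching nothing.
Of jar0, jar1, jar2, jar3 only 2 to 4 are there at a start; the rules pass over those that are not, and their reading is None.
At some moment in a run one of jar0, jar1, jar2, jar3 may be knocked a few centimetres aside while the robot is not near it.
It also fails if it takes over 210 s, if anything falls off the work surface, if the arm or the gripper's body presses on something with over 40 N, if the wrist force passes 120 N, or if a joint passes its speed limit or range.

ROBOT

A 6-joint arm with a two-finger parallel gripper is mounted at the origin on a cart in front of the work surface, level with it; the furniture and walls round the work are solid. World frame = base frame: x ahead of the robot, y to its left, z up, the work surface at z = 0. Lengths are in m, angles in rad, forces in N, time in s.
With the tool pointing down it reaches from about 0.25 to 0.775 m from the base axis. Payload 4 kg.
Tool frame: the origin (TCP) lies between the finger pads; the fingertips stand 22 mm ahead of it and the grasp point (between the pads) lies 3 mm ahead of it; z points along the fingers, y is the line along which they close (so a half turn about z gives the same grasp; the last joint's range is limited). The gripper opens to 85 mm and grips with 20 to 120 N. Pads are 22 mm wide; open, the fingers measure 114 mm over their backs; the gripper's body (76 mm by 85 mm) begins 54 mm behind the grasp point. The pads swing forward as they close: fully open they stand 13 mm farther back than shut.
Start: joints at [1.015, 0.087, 1.371, -0, 1.684, -0.103], TCP at [0.241, 0.495, 0.253] pointing down, gripper open.
Joint ranges: [-3.1, 3.1], [-0.76, 2.03], [0.27, 2.55], [-1.08, 4.22], [0.17, 2.65], [-2.57, 2.57]. Speed limits (rad/s): [2.79, 2.79, 3.14, 3.14, 3.14, 3.14].

INTERFACE

Orientations are given as a unit quaternion [x, y, z, w].
In Python, from bench import env gives the robot as it stands. The module is installed in compiled form; this text tells all that it offers.
- The arm moves only by the tool carry_out, never from a script. Its argument "series" is a list of rows, each a list of 5 numbers: the shift along the tool's x, y, z in mm, then the turn about the tool's z in degrees, then the opening, from 0 (shut) to 1 (fully open). In form: [[tx, ty, tz, twist, gripper], ...]. A call has 1 to 12 rows; each row shifts and turns the commanded pose from where the row before left it, along the tool's axes as they then stand; what a row does not reach is not made up. A row lasts 1/12 s, in which the tool goes at most 41.7 mm and 7.16 degrees, less where a joint would pass 70% of its speed; a pose out of reach is approached as far as the arm can. A call with a gripper value outside its range is refused whole. The fingers move at their own pace and stop on an object; the grip force is fixed at half the most. Time passes only in rows, so rows that do not move let the fingers close. It gives the time, the measured TCP pose, the force, the opening and the grip force at its end, in the units of the state.
- env.state(): the state, without advancing time (a new reading comes with each control period).
- env.capture(name): name is "side" or "top" or "wrist"; returns a dict with "color" (420x560x3 uint8, red, green, blue), "fx", "fy", "cx", "cy" (pixels), "eye" and "orientation" of the camera in the world; the wrist camera has in their place "T_tool_cam" (4x4, takes a point from camera to tool coordinates, whose origin is the TCP and whose axes are the flange's). Camera axes: x right, y down, z forward; pixel columns grow to the right and rows downward; lengths in m; the calibration is good to about 2 mm. The wrist camera is an equidistant fisheye: a pixel r from the principal point sees the ray r / f radians off the axis. A picture is of the moment at which its call begins: read the wrist's pose just before it. There is no depth.
- env.finish_job(): hands the job in; it is judged then, once.
The state is a dict: "time_s": time; "joint_positions": joint angles; "joint_vel": joint speeds; "joint_efforts": joint torques, N m; "eef_pos": TCP position; "tool_rot": TCP orientation; "ft_force": force on the tool from outside, world axes, zero at the start; "torque": the same for the moment, N m; "grip_width": finger opening in m; "grasp_force": force on a finger pad.
Only numpy, scipy, OpenCV 4.12 (cv2) and the standard library are available. Lean on these libraries where they do the work, as an engineer would, in place of code of your own. Each camera call takes 0.05 s, during which the arm holds its last target. There are 200 camera calls.

## Working session

There is one attempt and no reset: what is moved stays moved. The work goes in short steps, Python scripts to look and compute and a tool call to move; the robot and the scene stay as the last step left them, time stands still between calls to the robot, and variables do not carry over. Pictures are saved under pics/ and viewed, at most 14 in all, crops included, and the job is handed in when it is done.

Besides the shell and the picture viewer there is one more tool, called after "Emit:" as a command line: name --pt "numbers of a row" for each row, then --argument value for the rest. carry_out: Moves the arm, as the interface text tells. Its arguments: {"type":"object","properties":{"series":{"type":"array"}},"required":["series"]}

```bash
mkdir -p pics; ls
cat > h.py <<'E'
import numpy as np, cv2
from scipy.spatial.transform import Rotation as R
from bench import env
def snap(cam,fn):
    c=env.capture(cam); cv2.imwrite('pics/'+fn,c['color'][:,:,::-1]); 
    np.save('pics/'+fn+'.npy',{k:v for k,v in c.items()},allow_pickle=True); return c
def rot(o):
    o=np.array(o); return o if o.shape==(3,3) else R.from_quat(o).as_matrix()
def w(c,u,v,z):
    d=rot(c['orientation'])@np.array([(u-c['cx'])/c['fx'],(v-c['cy'])/c['fy'],1]); e=np.array(c['eye'])
    return e+d*(z-e[2])/d[2]
def p(c,P):
    q=rot(c['orientation']).T@(np.array(P)-np.array(c['eye'])); return c['fx']*q[0]/q[2]+c['cx'],c['fy']*q[1]/q[2]+c['cy']
def load(fn): return np.load('pics/'+fn+'.npy',allow_pickle=True).item()
E
python3 - <<'E'
from h import *
a=snap('top','top0.png');b=snap('side','side0.png')
for c in(a,b):print({k:c[k] for k in c if k!='color'})
s=env.state();print(s)
E
```

```text
pics
{'fx': 422.8625927055598, 'fy': 422.8625927055598, 'cx': 280.882923184251, 'cy': 202.8954117651984, 'eye': array([ 0.35379349, -0.02199104,  1.26202198]), 'orientation': array([-0.69783099,  0.71000333, -0.07030948,  0.06311705])}
{'fx': 406.0085589048385, 'fy': 406.0085589048385, 'cx': 279.2593211789809, 'cy': 207.21709767282334, 'eye': array([ 0.44005176, -0.96157697,  0.89640252]), 'orientation': array([ 0.90068204, -0.08201993,  0.02981676, -0.42562372])}
{'time_s': 0.1, 'joint_positions': array([ 1.01493598e+00,  8.79193079e-02,  1.37215440e+00, -1.64929712e-05,
        1.68362565e+00, -1.03070663e-01]), 'joint_vel': array([ 2.19271765e-03, -1.84573461e-03, -2.76657637e-03,  1.16858664e-03,
       -5.56513510e-04,  8.48830012e-06]), 'joint_efforts': array([ 1.61260636e-03, -3.53011250e+01, -3.14221430e+01, -9.98708197e-05,
        7.86672259e-03,  4.15332613e-05]), 'eef_pos': array([0.24038054, 0.4942168 , 0.25220924]), 'tool_rot': array([ 2.24466600e-01,  9.74481214e-01, -9.99350041e-04, -3.33044690e-04]), 'ft_force': array([-0.54478474, -0.26943857,  0.12917944]), 'torque': array([ 0.00340678, -0.0115742 , -0.00400539]), 'grasp_force': 0.0, 'grip_width': 0.08525801187184112}
```

View pics/top0.png

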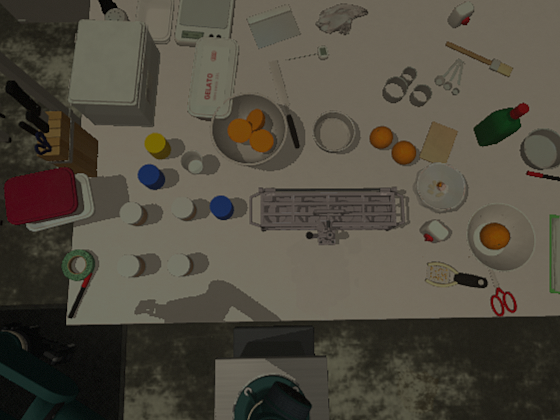

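View pics/side0.png

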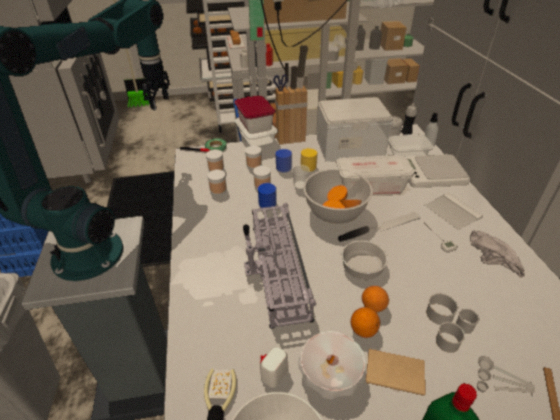

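Top view: white caps at (133,213), (184,208), (130,265) and (180,265); blue look-alikes at (150,177) and (222,207), a yellow one at (156,145), and the clear cup at (193,162). The carrier is around (330,210), with its latch knob near (310,236). I'll enlarge both views.

Run:
```python
from h import *
a=load('top0.png');b=load('side0.png')
A=a['color'][:,:,::-1];B=b['color'][:,:,::-1]
cr=lambda I,x,y,ww,hh,s:cv2.resize(I[y:y+hh,x:x+ww],None,fx=s,fy=s,interpolation=cv2.INTER_CUBIC)
t=cr(A,110,130,130,155,3.0);s=cr(B,190,140,130,155,3.0)
g=lambda I:np.clip(I.astype(float)*1.5,0,255).astype('uint8')
cv2.imwrite('pics/c1.png',g(np.hstack([t,s])))
cv2.imwrite('pics/c2.png',g(cr(A,240,175,180,80,4.4)))
print(p(a,[.24,.494,.25]),p(a,[0,0,0]))
```

```text
(np.float64(52.31440573406596), np.float64(338.6486455501799)) (np.float64(271.39540164709877), np.float64(413.81034871294173))
```

View pics/c1.png

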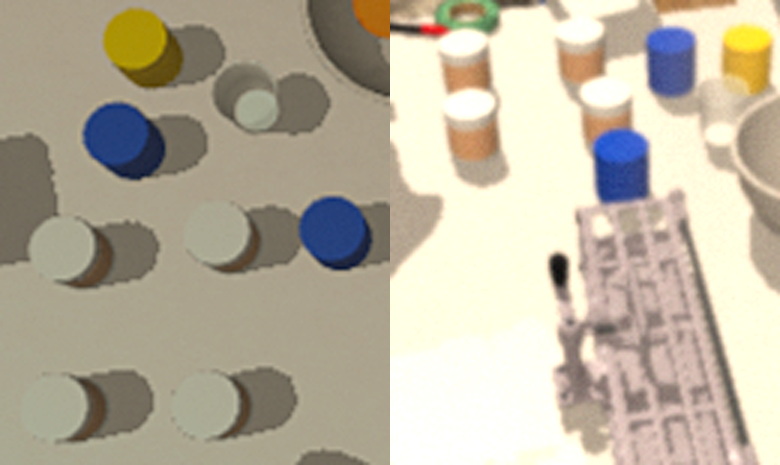

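View pics/c2.png

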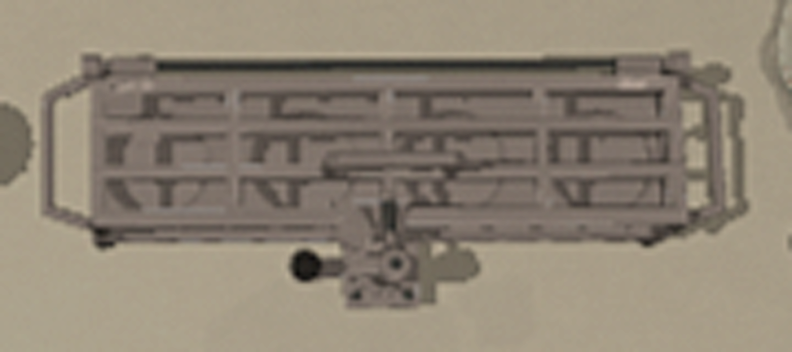

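The four white-capped jars have orange contents, so they fit the description. The blue ones at (150,177) and (222,207) and the yellow one at (156,145) are look-alikes, and the small white item at (193,162) is in the clear cup. The carrier is latched with its lever to the left (+y) and its front facing the robot. Next I'll compute the positions.

```bash
cat >> h.py <<'E'
def wpix(c,s,P):   # world point -> wrist pixel
    T=np.array(c['T_tool_cam']); Rt=rot(s['tool_rot']); q=Rt.T@(np.array(P)-s['eef_pos']); q=T[:3,:3].T@(q-T[:3,3])
    r=np.hypot(q[0],q[1]); th=np.arctan2(r,q[2]); f=c['fx']; return c['cx']+f*th*q[0]/r, c['cy']+f*th*q[1]/r
def wrist(c,s,u,v,z):
    a=np.array([u-c['cx'],v-c['cy']])/c['fx']; th=np.hypot(*a); d=np.r_[a/th*np.sin(th),np.cos(th)] if th>1e-9 else np.array([0,0,1.])
    T=np.array(c['T_tool_cam']); Rt=rot(s['tool_rot']); e=s['eef_pos']+Rt@T[:3,3]; d=Rt@T[:3,:3]@d
    return e+d*(z-e[2])/d[2]
def car(q,P): # carrier frame (mm) -> world
    x,y,t=q; c,n=np.cos(t),np.sin(t); P=np.array(P)/1000; return np.array([x+c*P[0]-n*P[1],y+n*P[0]+c*P[1],P[2]])
def tool(s,W,yaw=None): # world target TCP -> mm in tool axes
    return np.round(rot(s['tool_rot']).T@(np.array(W)-s['eef_pos'])*1000,1)
E
python3 - <<'E'
from h import *
from scipy.optimize import least_squares
a=load('top0.png');b=load('side0.png')
for u,v in [(132,213.3),(182.7,207.7),(129,265.7),(179.3,264.7)]: print('jar',w(a,u,v,.07).round(4))
o=lambda u,v:(240+u/4.4,175+v/4.4)
obs=[([55,186,87],o(92,62)),([55,-186,87],o(680,60)),([0,225,52],o(46,155)),([0,-225,52],o(717,160)),([-78,0,105],o(397,263))]
def f(q):return np.concatenate([np.array(p(a,car(q,P)))-m for P,m in obs])
r=least_squares(f,[.4,-.1,0]);print(r.x,f(r.x).round(1))
print('knob',w(a,*o(306,266),.118), 'spindle',car(r.x,[-78,0,118]))
for i,y in enumerate([-150,-50,50,150]): print('pk',i,car(r.x,[0,y,6]).round(4))
print('knob side px',p(b,car(r.x,[-78,58,118])))
E
```

```text
jar [0.5585 0.3883 0.07  ]
jar [0.5723 0.2446 0.07  ]
jar [0.4107 0.3895 0.07  ]
jar [0.411 0.25  0.07 ]
[ 0.56091068 -0.16989563 -0.01834279] [ 1.8 -0.  -1.5  0.7 -1.  -0.   1.2 -0.9 -0.5  0.2]
knob [ 0.48118551 -0.11189298  0.118     ] spindle [ 0.4829238  -0.16846497  0.118     ]
pk 0 [ 0.5582 -0.3199  0.006 ]
pk 1 [ 0.56   -0.2199  0.006 ]
pk 2 [ 0.5618 -0.1199  0.006 ]
pk 3 [ 0.5637 -0.0199  0.006 ]
knob side px (np.float64(246.90549541302536), np.float64(229.8173670708913))
```

The fit is good to about 1–2 px, and the knob agrees in both views (predicted side pixel (247,230), read as (246,231)). I'm moving over the carrier.

Emit:
carry_out --pt "-26 -25 -3 0 0.4" --pt "-26 -25 -3 0 0.4" --pt "-26 -25 -3 0 0.4" --pt "-26 -25 -3 0 0.4" --pt "-26 -25 -3 0 0.4" --pt "-26 -25 -3 0 0.4" --pt "-26 -25 -3 0 0.4" --pt "-26 -25 -3 0 0.4" --pt "-26 -25 -3 0 0.4" --pt "-26 -25 -3 0 0.4" --pt "-26 -25 -3 0 0.4" --pt "-26 -25 -3 0 0.4"

```text
time_s: 1.1
eef_pos: [0.3899, 0.0866, 0.2892]
tool_rot: [0.224, 0.974, 0.0, -0.0]
ft_force: [0.5, 0.9, -0.5]
grip_width: 0.0339
grasp_force: 0.0
```

Emit:
carry_out --pt "-26 -25 -3 0 0.4" --pt "-26 -25 -3 0 0.4" --pt "-26 -25 -3 0 0.4" --pt "-26 -25 -3 0 0.4" --pt "-26 -25 -3 0 0.4" --pt "-26 -25 -3 0 0.4" --pt "0 0 0 6.6 0.4" --pt "0 0 0 6.6 0.4" --pt "0 0 0 6.6 0.4" --pt "0 0 0 6.6 0.4" --pt "0 0 0 6.6 0.4" --pt "0 0 0 6.6 0.4"

```text
time_s: 2.1
eef_pos: [0.4644, -0.1149, 0.3066]
tool_rot: [0.544, 0.839, -0.0, -0.001]
ft_force: [0.0, 0.1, 0.4]
grip_width: 0.0341
grasp_force: 0.0
```

Emit:
carry_out --pt "0 0 0 6.6 0.4" --pt "0 0 0 6.6 0.4" --pt "0 0 0 6.2 0.4" --pt "0 0 0 5 0.4" --pt "0 0 0 0 0.4" --pt "0 0 0 0 0.4" --pt "0 0 0 0 0.4"

```text
time_s: 2.68
eef_pos: [0.4645, -0.1148, 0.307]
tool_rot: [0.706, 0.708, -0.0, -0.0]
ft_force: [1.4, 0.0, 0.1]
grip_width: 0.0343
grasp_force: 0.0
```

Run:
```python
from h import *
s=env.state();c=snap('wrist','w1.png');print(s['eef_pos'],s['tool_rot'],s['joint_positions'].round(2),s['ft_force'],s['grip_width'],s['time_s'])
print(rot(s['tool_rot']).round(3),{k:c[k] for k in c if k!='color'})
q=[0.5609,-0.1699,-0.0183]
for P in [[55,186,87],[55,-186,87],[-47,186,77],[-47,-186,77],[0,225,52],[0,-225,52],[-78,58,135],[-15,0,124]]: print(P,np.round(wpix(c,s,car(q,P)),1))
```

```text
[ 0.46449942 -0.11478353  0.30702696] [ 7.06096496e-01  7.08115575e-01 -6.31236393e-05 -2.58306469e-04] [-0.36 -0.08  1.43  0.    1.79 -0.36] [1.41204063 0.04000244 0.0670551 ] 0.03426171263944153 2.6833
[[-0.003  1.    -0.   ]
 [ 1.     0.003  0.   ]
 [ 0.    -0.    -1.   ]] {'fx': 325.19226210127806, 'fy': 325.19226210127806, 'cx': 279.2217132887388, 'cy': 210.98493547043108, 'T_tool_cam': array([[ 9.57570226e-05, -9.66039783e-01, -2.58393362e-01,
         6.54474015e-02],
       [ 9.99999944e-01,  1.00296983e-05,  3.33088780e-04,
         4.07310600e-04],
       [-3.19185406e-04, -2.58393379e-01,  9.66039730e-01,
        -1.19592397e-01],
       [ 0.00000000e+00,  0.00000000e+00,  0.00000000e+00,
         1.00000000e+00]])}
[55, 186, 87] [420.6  74.5]
[55, -186, 87] [383.8 360.5]
[-47, 186, 77] [328.7  66.4]
[-47, -186, 77] [311.7 359.3]
[0, 225, 52] [365.5  41.8]
[0, -225, 52] [339.  366.8]
[-78, 58, 135] [300.  193.3]
[-15, 0, 124] [358.5 248.5]
```

View pics/w1.png

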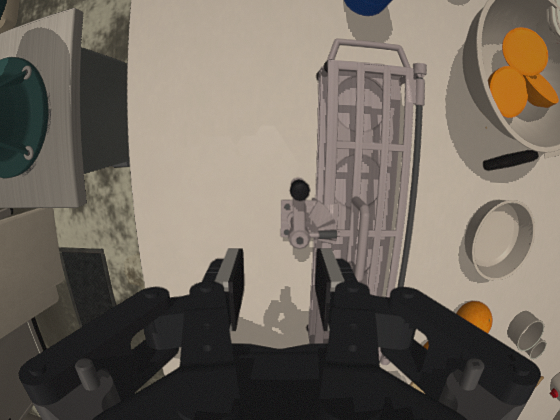

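The wrist view shows the knob at (299,190), the back post top at (420,70) and the loop at (367,40). All are near their predicted pixels. I'll enlarge the view for refinement.

Run:
```python
from h import *
c=load('w1.png');I=c['color'][:,:,::-1]
cv2.imwrite('pics/c3.png',cv2.resize(np.clip(I[30:255,270:440]*1.4,0,255).astype('uint8')[:,:],None,fx=2.6,fy=2.6,interpolation=cv2.INTER_CUBIC))
```

```text
(no output)
```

View pics/c3.png

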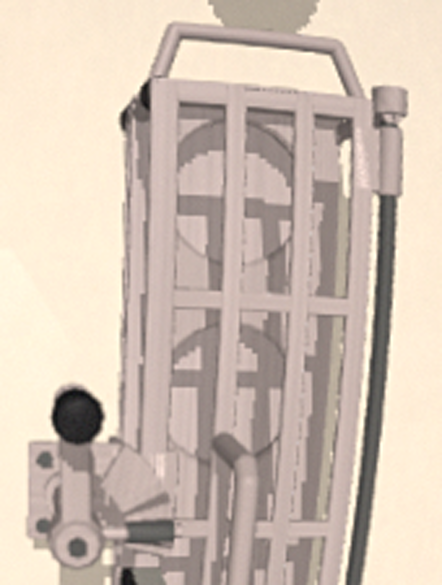

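Run:
```python
from h import *
from scipy.optimize import least_squares
a=load('top0.png');c=load('w1.png')
s=dict(eef_pos=np.array([.4645,-.11478,.30703]),tool_rot=[.706096,.708116,-6e-5,-2.6e-4])
o=lambda u,v:(270+u/2.6,30+v/2.6); t=lambda u,v:(240+u/4.4,175+v/4.4)
ob=[([-47,186,77],o(150,95)),([0,225,52],o(255,33)),([0,150,26],o(235,192)),([0,50,26],o(232,391))]
oa=[([55,186,87],t(92,62)),([55,-186,87],t(680,60)),([0,225,52],t(46,155)),([0,-225,52],t(717,160)),([-78,0,105],t(397,263))]
def f(q):return np.concatenate([(np.array(wpix(c,s,car(q,P)))-m)*.9 for P,m in ob]+[(np.array(p(a,car(q,P)))-m)*2 for P,m in oa])
r=least_squares(f,[.56,-.17,-.018],loss='soft_l1');print(r.x.round(4),f(r.x).round(1))
for z in(.118,.135):
  print('knob',wrist(c,s,*o(77,416),z))
print('spindle pred',car(r.x,[-78,0,100]),'seen',[wrist(c,s,*o(77,545),z).round(4) for z in(.1,.11,.12)])
```

```text
[ 0.5617 -0.1698 -0.0174] [ 1.5 -0.2 -1.8 -0.8 -0.5  0.7 -3.   2.8  3.4 -0.5 -3.1  0.7 -2.  -0.5
  2.3 -2.5 -1.  -0.1]
knob [ 0.48466206 -0.11073429  0.118     ]
knob [ 0.48356665 -0.10735408  0.135     ]
spindle pred [ 0.48375807 -0.16845433  0.1       ] seen [array([ 0.4869, -0.1682,  0.1   ]), array([ 0.4862, -0.1646,  0.11  ]), array([ 0.4855, -0.161 ,  0.12  ])]
```

Emit:
carry_out --pt "2 10 30 0 0.4" --pt "2 9 30 0 0.4" --pt "0 0 35 0 0.4" --pt "0 0 35 0 0.4" --pt "0 0 25 0 0.4" --pt "0 0 20 0 0.4" --pt "0 0 0 0 0.4" --pt "0 0 0 0 0.4"

```text
time_s: 3.4
eef_pos: [0.4829, -0.1105, 0.1314]
tool_rot: [0.707, 0.708, -0.001, -0.001]
ft_force: [0.1, -0.0, 0.7]
grip_width: 0.0341
grasp_force: 0.0
```

Run:
```python
from h import *
s=env.state();c=snap('wrist','w2.png');print(s['eef_pos'],s['ft_force'])
d=c['color'][:,:,::-1]
e=snap('side','s2.png')['color'][:,:,::-1]
cv2.imwrite('pics/v2.png',np.hstack([cv2.resize(d,(400,300)),cv2.resize(e[150:350,180:380],(400,400))[:300]]))
```

```text
[ 0.48290249 -0.11052806  0.13136858] [ 0.05768363 -0.03142158  0.70175764]
```

View pics/v2.png

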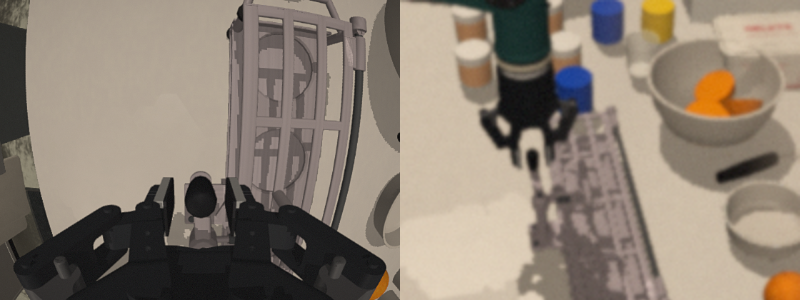

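The knob sits centred between the fingers at (203,195) in the left panel. Now I'll turn it anticlockwise along its arc.

Emit:
carry_out --pt "0 0 0 0 0.33" --pt "-0.35 -6.4 0 -6.3 0.33" --pt "-0.35 -6.4 0 -6.3 0.33" --pt "-0.35 -6.4 0 -6.3 0.33" --pt "-0.35 -6.4 0 -6.3 0.33" --pt "-0.35 -6.4 0 -6.3 0.33" --pt "-0.35 -6.4 0 -6.3 0.33" --pt "-0.35 -6.4 0 -6.3 0.33"

```text
time_s: 4.17
eef_pos: [0.4488, -0.1262, 0.1381]
tool_rot: [0.386, 0.922, 0.004, 0.008]
ft_force: [0.9, 3.3, 3.6]
grip_width: 0.0282
grasp_force: 1.8
```

Emit:
carry_out --pt "-0.35 -6.4 0 -6.3 0.33" --pt "-0.35 -6.4 0 -6.3 0.33" --pt "-0.35 -6.4 0 -6.3 0.33" --pt "-0.35 -6.4 0 -6.3 0.33" --pt "-0.35 -6.4 0 -6.3 0.33" --pt "-0.35 -6.4 0 -6.3 0.33" --pt "-0.35 -6.4 0 -6.3 0.33" --pt "0 0 0 0 0.33" --pt "0 0 0 0 0.33"

```text
time_s: 4.92
eef_pos: [0.426, -0.1678, 0.1338]
tool_rot: [0.017, 1.0, -0.001, 0.001]
ft_force: [-0.1, -0.3, 0.1]
grip_width: 0.0283
grasp_force: 0.0
```

Run:
```python
from h import *
s=env.state();print(s['eef_pos'],s['ft_force'],rot(s['tool_rot'])[:,1],s['joint_positions'].round(2))
q=[.5615,-.17,-.0175];sp=car(q,[-78,0,0]);d=s['eef_pos']-sp;print(d, 'r',np.hypot(d[0],d[1]),'Ltool',np.arctan2(d[1],-d[0])-(-q[2])*-1)
e=snap('side','s3.png')['color'][:,:,::-1]; d=snap('wrist','w3.png')['color'][:,:,::-1]
cv2.imwrite('pics/v3.png',np.hstack([cv2.resize(d,(400,300)),cv2.resize(e[150:350,180:380],(400,400))[:300]]))
```

```text
[ 0.42602631 -0.16780541  0.13381181] [-0.10116397 -0.30277397  0.14666443] [ 0.03370874  0.99943109 -0.00110576] [-0.5  -0.07  1.76  0.    1.44 -2.04]
[-0.05748563  0.00082966  0.13381181] r 0.05749161861045553 Ltool 0.031931496424093014
```

View pics/v3.png

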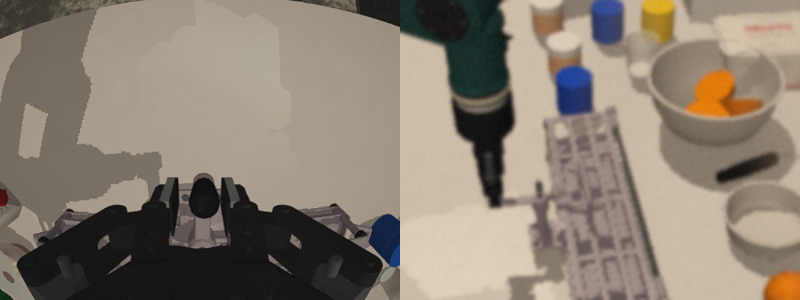

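The lever is free: the knob is now on the −x side and the reaction force is near zero. Next I'll rise, turn and move over the grid bar.

Emit:
carry_out --pt "0 0 -30 0 0.4" --pt "0 0 -35 0 0.4" --pt "0 0 -35 0 0.4" --pt "0 0 0 7 0.4" --pt "0 0 0 7 0.4" --pt "0 0 0 7 0.4" --pt "0 0 0 7 0.4" --pt "0 0 0 7 0.4" --pt "0 0 0 7 0.4" --pt "0 0 0 7 0.4" --pt "0 0 0 7 0.4" --pt "0 0 0 7 0.4"

```text
time_s: 6.02
eef_pos: [0.4254, -0.1669, 0.2326]
tool_rot: [0.538, 0.843, 0.0, 0.0]
ft_force: [-0.1, -0.1, -0.2]
grip_width: 0.0345
grasp_force: 0.0
```

Emit:
carry_out --pt "0 0 0 7 0.4" --pt "0 0 0 7 0.4" --pt "0 0 0 7 0.4" --pt "0 0 0 5 0.4" --pt "0 40 0 0 0.4" --pt "0 40 0 0 0.4" --pt "-2 40 0 0 0.4" --pt "0 0 0 0 0.4" --pt "0 0 0 0 0.4" --pt "0 0 0 0 0.4"

```text
time_s: 6.85
eef_pos: [0.545, -0.1705, 0.2319]
tool_rot: [0.712, 0.702, -0.0, -0.001]
ft_force: [-0.0, 0.3, 0.0]
grip_width: 0.0341
grasp_force: 0.0
```

Run:
```python
from h import *
s=env.state();print(s['eef_pos'],s['ft_force'],rot(s['tool_rot'])[:,1],s['joint_positions'].round(2))
q=[.5615,-.17,-.0175]
c=snap('wrist','w4.png');d=c['color'][:,:,::-1]; t=snap('top','t4.png')
for P in([-15,0,124],[-15,39,124],[-136,6,135]):print(wpix(c,s,car(q,P)),p(t,car(q,P)))
print(tool(s,car(q,[-15,0,132])))
cv2.imwrite('pics/v4.png',np.hstack([cv2.resize(d,(400,300)),cv2.resize(t['color'][160:280,240:420,::-1],(400,267))[:].copy() if 0 else cv2.resize(t['color'][160:295,240:420,::-1],(400,300))]))
```

```text
[ 0.54501708 -0.17048825  0.2319471 ] [-0.00384317  0.28115281  0.04037716] [ 0.99991186 -0.01319894 -0.00143475] [-0.4   0.14  1.35 -0.    1.65 -0.39]
(np.float64(280.79715335449475), np.float64(216.12640186313462)) (np.float64(330.11886299315637), np.float64(211.0293453088515))
(np.float64(281.09951534214173), np.float64(162.61251852335846)) (np.float64(315.8585700041296), np.float64(211.01724433561526))
(np.float64(119.68604312576804), np.float64(211.29328820807257)) (np.float64(329.39436433919434), np.float64(255.28069671930956))
[ 0.7  1.6 99.9]
```

View pics/v4.png

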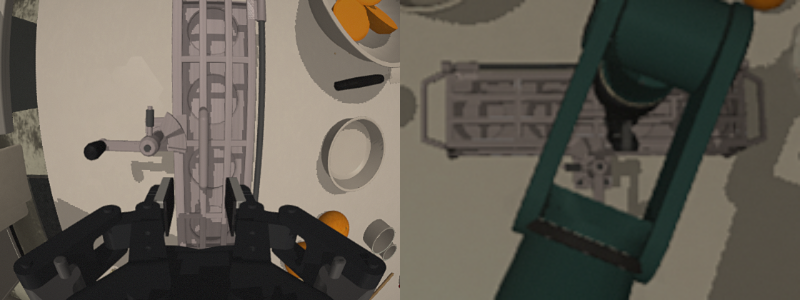

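The lever now points to −x, with the knob at (95,150). The bar lies between the fingers, about 3 mm further +x than predicted. I'll descend and grip.

Emit:
carry_out --pt "1 3 25 0 0.4" --pt "0 0 25 0 0.4" --pt "0 0 25 0 0.4" --pt "0 0 25 0 0.4" --pt "0 0 0 0 0.4" --pt "0 0 0 0 0" --pt "0 0 0 0 0" --pt "0 0 0 0 0" --pt "0 0 0 0 0" --pt "0 0 0 0 0"

```text
time_s: 7.78
eef_pos: [0.5488, -0.1704, 0.1351]
tool_rot: [0.712, 0.702, 0.0, 0.002]
ft_force: [-4.5, 1.5, 6.9]
grip_width: 0.0075
grasp_force: 59.1
```

Run:
```python
from h import *
s=env.state();print(s['eef_pos'],s['ft_force'],s['grip_width'],s['grasp_force'])
for q0 in (0,):
  import math
  for th in np.linspace(0,1.57,13):
    u,h=70,44.5; X=-(u*math.cos(th)-h*math.sin(th)); Z=u*math.sin(th)+h*math.cos(th); print(round(th,2),round(X+70,1),round(Z-44.5,1))
```

```text
[ 0.548838   -0.1703661   0.13508402] [-4.5274691   1.46944506  6.94067356] 0.00749178077774789 59.115060567855835
0.0 0.0 0.0
0.13 6.4 8.8
0.26 13.9 16.6
0.39 22.3 23.4
0.52 31.6 29.0
0.65 41.5 33.4
0.78 51.9 36.5
0.92 62.7 38.1
1.05 73.5 38.4
1.18 84.3 37.2
1.31 94.8 34.6
1.44 104.9 30.7
1.57 114.4 25.5
```

Emit:
carry_out --pt "0 3 -4.5 0 0" --pt "0 3.4 -4.3 0 0" --pt "0 3.6 -4 0 0" --pt "0 3.9 -3.8 0 0" --pt "0 4.1 -3.5 0 0" --pt "0 4.3 -3.3 0 0" --pt "0 4.5 -2.9 0 0" --pt "0 4.8 -2.7 0 0" --pt "0 4.9 -2.3 0 0" --pt "0 5 -2.1 0 0" --pt "0 5.1 -1.7 0 0" --pt "0 5.3 -1.4 0 0"

```text
time_s: 8.78
eef_pos: [0.5981, -0.171, 0.1736]
tool_rot: [0.712, 0.702, -0.002, -0.001]
ft_force: [-12.4, 1.3, 15.0]
grip_width: 0.0073
grasp_force: 58.9
```

Emit:
carry_out --pt "0 5.4 -2 0 0" --pt "0 5.4 -1.6 0 0" --pt "0 5.4 -0.7 0 0" --pt "0 5.4 -0.2 0 0" --pt "0 5.4 0.3 0 0" --pt "0 5.4 0.8 0 0" --pt "0 5.3 1.1 0 0" --pt "0 5.2 1.5 0 0" --pt "0 5.1 1.8 0 0" --pt "0 5 2.1 0 0" --pt "0 0 0 0 0"

```text
time_s: 9.7
eef_pos: [0.6547, -0.1716, 0.1676]
tool_rot: [0.712, 0.703, 0.001, 0.002]
ft_force: [-0.5, 0.5, 3.2]
grip_width: 0.0073
grasp_force: 62.8
```

Run:
```python
from h import *
s=env.state();print(s['eef_pos'],s['ft_force'],s['grip_width'],s['grasp_force'])
e=snap('side','s5.png')['color'][:,:,::-1]; d=snap('wrist','w5.png')['color'][:,:,::-1]
cv2.imwrite('pics/v5.png',np.hstack([cv2.resize(d,(400,300)),cv2.resize(e[150:350,180:380],(400,400))[:300]]))
```

```text
[ 0.65469513 -0.17158037  0.16762057] [-0.47591863  0.45757962  3.17563654] 0.00732214388345711 62.84472584724426
```

View pics/v5.png

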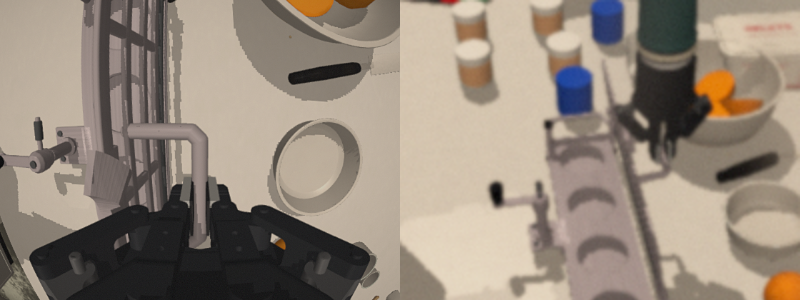

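The grid is near-upright (about 1.46 rad) and the four pockets are exposed. A little further, then release.

Emit:
carry_out --pt "0 4.5 2.3 0 0" --pt "0 4.5 2.6 0 0" --pt "0 4 2.8 0 0" --pt "0 0 0 0 0" --pt "0 0 0 0 0.3" --pt "0 0 0 0 0.3" --pt "0 0 0 0 0.3" --pt "0 0 0 0 0.3"

```text
time_s: 10.47
eef_pos: [0.6667, -0.1724, 0.1584]
tool_rot: [0.712, 0.702, -0.0, 0.001]
ft_force: [1.0, -5.1, 4.4]
grip_width: 0.0256
grasp_force: 2.5
```

Emit:
carry_out --pt "0 0 -30 0 0.3" --pt "0 0 -40 0 0.3" --pt "0 0 -40 0 0.3" --pt "0 0 0 0 0.3"

```text
time_s: 10.8
eef_pos: [0.6684, -0.1709, 0.2777]
tool_rot: [0.711, 0.703, 0.004, 0.006]
ft_force: [-0.6, 1.0, 2.4]
grip_width: 0.0252
grasp_force: 0.0
```

The grid is at about 1.63 rad and staying there. Now I'll re-measure the jars from the top camera and check that none was knocked.

```bash
cat >> h.py <<'E'
def jars(fn='tmp.png'):
    a=snap('top',fn); I=a['color'].astype(int); r,g,b=I[...,0],I[...,1],I[...,2]
    m=((g>=r)&(g>110)&(b>95)).astype('uint8'); m[:, :60]=0; m[:,440:]=0; m[:170]=0; m[300:]=0
    n,l,st,ce=cv2.connectedComponentsWithStats(m); out=[]
    for i in range(1,n):
        if 150<st[i,4]<700: out.append((ce[i].round(1),int(st[i,4]),st[i,2:4],w(a,*ce[i],.07).round(4)))
    return out
E
python3 - <<'E'
from h import *
s=env.state();print(s['eef_pos'],s['joint_positions'].round(2))
for j in jars('t6.png'): print(*j)
E
```

```text
[ 0.66840452 -0.1709255   0.27770561] [-0.33  0.4   0.95  0.    1.78 -0.32]
[ 82.  206.1] 314 [33 40] [0.5816 0.5316 0.07  ]
[126.8 266.2] 328 [22 22] [0.4094 0.3955 0.07  ]
[176.2 267.4] 214 [22 20] [0.4039 0.2585 0.07  ]
```

Run:
```python
from h import *
a=load('t6.png');I=a['color']
for u,v in[(132,213),(127,213),(183,208),(178,208),(129,266),(179,265),(182,262),(110,240),(155,240),(200,240),(150,265)]:print(u,v,I[v,u])
```

```text
132 213 [133 131 115]
127 213 [132 132 114]
183 208 [132 130 114]
178 208 [133 132 115]
129 266 [134 134 118]
179 265 [133 133 116]
182 262 [133 132 116]
110 240 [133 129 112]
155 240 [133 129 112]
200 240 [133 128 111]
150 265 [92 87 75]
```

```bash
cat >> h.py <<'E'
def jars(fn='tmp.png',near=None):
    a=snap('top',fn); I=a['color'].astype(np.float32); S=I.sum(2)
    d=(I[...,0]-I[...,1])*133/np.maximum(I[...,0],40); d=np.clip(d,0,8); d[I[...,0]<100]=6
    yy,xx=np.mgrid[-16:17,-16:17]; rr=np.hypot(xx,yy); k=np.where(rr<=11,-1/380,np.where((rr>12.5)&(rr<=15.5),1/264,0)).astype(np.float32)
    f=cv2.filter2D(d,-1,k); f[:, :60]=0; f[:,440:]=0; f[:150]=0; f[300:]=0; out=[]
    for _ in range(8):
        _,v,_,(x,y)=cv2.minMaxLoc(f)
        if v<1.2: break
        n=f[y-3:y+4,x-3:x+4]; n=np.maximum(n-.6*v,0); Y,X=np.mgrid[-3:4,-3:4]; ux,uy=x+(n*X).sum()/n.sum(),y+(n*Y).sum()/n.sum()
        out.append((round(float(v),2),round(float(ux),1),round(float(uy),1),w(a,ux,uy,.07).round(4))); cv2.circle(f,(x,y),12,0,-1)
    return out
E
python3 - <<'E'
from h import *
for j in jars('t7.png'): print(*j)
E
```

```text
4.27 437.7 230.1 [ 0.4954 -0.4807  0.07  ]
4.18 181.2 207.2 [0.5739 0.2488 0.07  ]
4.12 178.0 264.7 [0.411  0.2535 0.07  ]
4.06 130.0 212.3 [0.5614 0.394  0.07  ]
3.65 127.3 265.5 [0.4115 0.3942 0.07  ]
3.41 193.3 162.6 [0.7055 0.2171 0.07  ]
2.2 70.3 289.5 [0.3488 0.5472 0.07  ]
2.08 436.6 170.3 [ 0.6712 -0.493   0.07  ]
```

All four jars are where they were. First is the jar at (181,207), bound for pocket 0.

Emit:
carry_out --pt "35 -8.3 0 0 1" --pt "35 -8.3 0 0 1" --pt "35 -8.3 0 0 1" --pt "35 -8.3 0 0 1" --pt "35 -8.3 0 0 1" --pt "35 -8.3 0 0 1" --pt "35 -8.3 0 0 1" --pt "35 -8.3 0 0 1" --pt "35 -8.3 0 0 1" --pt "35 -8.3 0 0 1" --pt "35 -8.3 0 0 1" --pt "31 -8.7 0 0 1"

```text
time_s: 11.9
eef_pos: [0.5694, 0.2483, 0.2643]
tool_rot: [0.711, 0.703, -0.003, -0.002]
ft_force: [-0.4, 0.3, 0.3]
grip_width: 0.0854
grasp_force: 0.0
```

Emit:
carry_out --pt "0 0 30 0 1" --pt "0 0 30 0 1" --pt "0 0 20 0 1" --pt "0 0 0 0 1" --pt "0 0 0 0 1"

```text
time_s: 12.32
eef_pos: [0.5695, 0.2457, 0.1839]
tool_rot: [0.712, 0.703, -0.004, -0.002]
ft_force: [-0.2, 0.8, 0.2]
grip_width: 0.0855
grasp_force: 0.0
```

Run:
```python
from h import *
s=env.state();c=snap('wrist','w8.png');print(s['eef_pos'],rot(s['tool_rot']).round(3)[:2,:2],s['grip_width'])
for P in [(.5735,.2465,.07),(.411,.251,.07)]:print(wpix(c,s,P))
np.save('s8.npy',dict(eef_pos=s['eef_pos'],tool_rot=s['tool_rot']),allow_pickle=True)
cv2.imwrite('pics/v8.png',c['color'][:,:,::-1])
```

```text
[0.56946155 0.24572046 0.18388223] [[ 0.013  1.   ]
 [ 1.    -0.013]] 0.08553498399557127
(np.float64(285.23451084496395), np.float64(213.52467309018135))
(np.float64(91.53765920526519), np.float64(209.99005488361198))
```

View pics/v8.png

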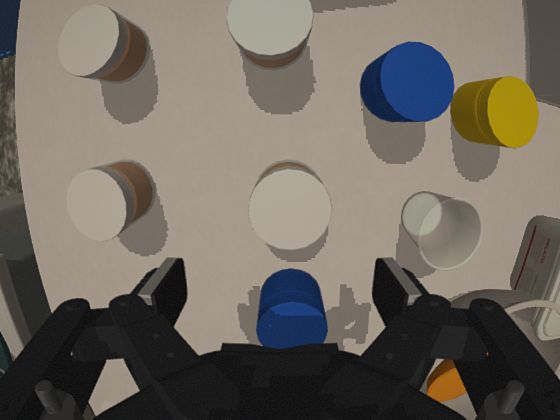

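The cap is at (290,208), so the jar is at about (0.577, 0.250). The blue jar at (292,305) and the cup at (440,225) are clear of the fingers. I'll descend, centre the jar with one squeeze, turn 90° and grip.

Emit:
carry_out --pt "4 7 30 0 1" --pt "0 0 35 0 1" --pt "0 0 35 0 1" --pt "0 0 24 0 1" --pt "0 0 0 0 1" --pt "0 0 0 0 0" --pt "0 0 0 0 0" --pt "0 0 0 0 0" --pt "0 0 0 0 0" --pt "0 0 0 0 1" --pt "0 0 0 0 1" --pt "0 0 0 0 1"

```text
time_s: 13.37
eef_pos: [0.579, 0.2498, 0.0647]
tool_rot: [0.712, 0.702, 0.001, 0.0]
ft_force: [0.0, 0.3, -0.5]
grip_width: 0.0857
grasp_force: 0.0
```

Emit:
carry_out --pt "0 0 0 -7.1 1" --pt "0 0 0 -7.1 1" --pt "0 0 0 -7.1 1" --pt "0 0 0 -7.1 1" --pt "0 0 0 -7.1 1" --pt "0 0 0 -7.1 1" --pt "0 0 0 -7.1 1" --pt "0 0 0 -7.1 1" --pt "0 0 0 -7.1 1" --pt "0 0 0 -7.1 1" --pt "0 0 0 -7.1 1" --pt "0 0 0 -7.1 1"

```text
time_s: 14.37
eef_pos: [0.5785, 0.2497, 0.0639]
tool_rot: [0.045, 0.999, -0.0, -0.0]
ft_force: [-0.3, -0.7, -0.3]
grip_width: 0.0853
grasp_force: 0.0
```

Emit:
carry_out --pt "0 0 0 -4.5 1" --pt "0 0 0 0 1" --pt "0 0 0 0 1" --pt "0 0 0 0 0" --pt "0 0 0 0 0" --pt "0 0 0 0 0" --pt "0 0 0 0 0" --pt "0 0 0 0 0"

```text
time_s: 15.03
eef_pos: [0.5791, 0.2499, 0.0646]
tool_rot: [0.009, 1.0, 0.0, 0.001]
ft_force: [0.1, -0.5, 2.6]
grip_width: 0.0625
grasp_force: 66.4
```

Run:
```python
from h import *
s=env.state();print(s['eef_pos'],rot(s['tool_rot']).round(4)[:2,:2],s['grip_width'],s['grasp_force'],s['ft_force'],s['joint_positions'].round(2))
q=[.563,-.17,-.0175];z=s['eef_pos'][2]*1e3
print(tool(s,car(q,[0,-150,z])), tool(s,car(q,[0,-50,z])))
```

```text
[0.57909469 0.24985689 0.06458872] [[-0.9998  0.0186]
 [ 0.0186  0.9998]] 0.06252260309291374 66.43394351005554 [ 0.05465554 -0.54670662  2.59924021] [ 0.32  0.37  1.42 -0.    1.36 -1.23]
[ 8.100e+00 -5.701e+02 -2.000e-01] [ 8.200e+00 -4.701e+02 -2.000e-01]
```

Emit:
carry_out --pt "2 0 -20 0 0" --pt "2 0 -35 0 0" --pt "2 0 -40 0 0" --pt "2 -10 -35 0 0" --pt "0 -25 0 0 0" --pt "0 -35 0 0 0" --pt "0 -40 0 0 0" --pt "0 -40 0 0 0" --pt "0 -40 0 0 0" --pt "0 -40 0 0 0" --pt "0 -40 0 0 0" --pt "0 -40 0 0 0"

```text
time_s: 16.03
eef_pos: [0.564, -0.0617, 0.1928]
tool_rot: [0.009, 1.0, 0.0, -0.001]
ft_force: [1.4, -1.0, -2.4]
grip_width: 0.0622
grasp_force: 66.1
```

Emit:
carry_out --pt "0 -40 0 0 0" --pt "0 -40 0 0 0" --pt "0 -40 0 0 0" --pt "0 -40 0 0 0" --pt "0 -40 0 0 0" --pt "0 -35 0 0 0" --pt "0 -25 0 0 0" --pt "0 0 0 0 0" --pt "0 0 0 0 0" --pt "0 0 0 0 0"

```text
time_s: 16.87
eef_pos: [0.5599, -0.3192, 0.1928]
tool_rot: [0.009, 1.0, 0.001, -0.001]
ft_force: [-0.1, 0.5, -1.5]
grip_width: 0.0622
grasp_force: 66.3
```

Run:
```python
from h import *
s=env.state();c=snap('wrist','w9.png');print(s['eef_pos'],rot(s['tool_rot']).round(4)[:2,:2],s['grip_width'],s['ft_force'])
q=[.563,-.17,-.0175]
for P in ([0,-50,26],[-35,-50,26],[0,-15,26],[0,-85,26],[0,50,26],[0,-150,26],[-35,-150,26],[-78,0,100],[-47,-186,77]):print(P,np.round(wpix(c,s,car(q,P)),1))
print(tool(s,car(q,[0,-150,70])))
cv2.imwrite('pics/v9.png',c['color'][:,:,::-1])
```

```text
[ 0.55994892 -0.31924117  0.19277263] [[-0.9998  0.0183]
 [ 0.0183  0.9998]] 0.06222774766516809 [-0.14179694  0.48162824 -1.52159063]
[0, -50, 26] [384.5 199.3]
[-35, -50, 26] [386.8 162.2]
[0, -15, 26] [417.9 199.6]
[0, -85, 26] [348.6 199.1]
[0, 50, 26] [472.3 200.2]
[0, -150, 26] [277.7 199. ]
[-35, -150, 26] [277.7 160.4]
[-78, 0, 100] [480.4 120. ]
[-47, -186, 77] [228.1 151.9]
[ -0.6  -1.  122.8]
```

View pics/v9.png

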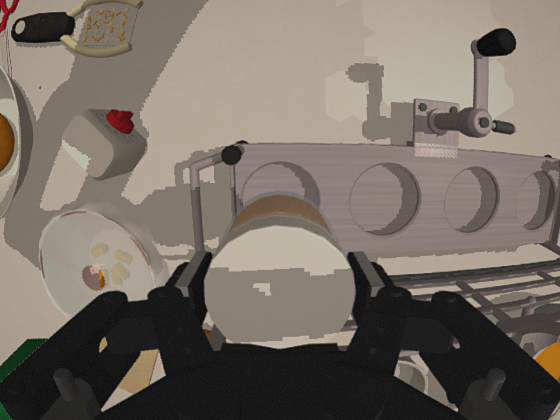

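The jar is held upright. The pocket 1 hole centre is seen at (384,199) and was predicted at (384.5,199.3), so the carrier pose is good. I'll lower into pocket 0.

Emit:
carry_out --pt "-0.5 -1 30 0 0" --pt "0 0 35 0 0" --pt "0 0 30 0 0" --pt "0 0 5 0 0" --pt "0 0 5 0 0" --pt "0 0 5 0 0" --pt "0 0 5 0 0" --pt "0 0 4 0 0" --pt "0 0 2 0 0" --pt "0 0 0 0 0"

```text
time_s: 17.75
eef_pos: [0.5612, -0.3211, 0.0735]
tool_rot: [0.009, 1.0, -0.0, 0.001]
ft_force: [-0.0, 2.1, -1.4]
grip_width: 0.0626
grasp_force: 66.4
```

Emit:
carry_out --pt "0 0 1.5 0 0" --pt "0 0 1.5 0 0" --pt "0 0 1 0 0" --pt "0 0 0 0 0"

```text
time_s: 18.08
eef_pos: [0.5611, -0.3212, 0.0706]
tool_rot: [0.009, 1.0, -0.0, 0.001]
ft_force: [-2.2, 3.8, 5.0]
grip_width: 0.0622
grasp_force: 66.9
```

The jar bottomed at 5 N with the TCP 6 mm above its table grip height, so it's on the floor. I'll release and lift.

Emit:
carry_out --pt "0 0 0 0 1" --pt "0 0 0 0 1" --pt "0 0 0 0 1" --pt "0 0 0 0 1" --pt "0 0 -20 0 1" --pt "0 0 -35 0 1" --pt "0 0 -40 0 1" --pt "0 0 -30 0 1" --pt "0 0 0 0 1"

```text
time_s: 18.83
eef_pos: [0.5638, -0.3233, 0.2039]
tool_rot: [0.009, 1.0, -0.005, 0.007]
ft_force: [1.1, 0.6, 1.5]
grip_width: 0.0851
grasp_force: 0.0
```

Run:
```python
from h import *
s=env.state();print(s['eef_pos'],rot(s['tool_rot']).round(4)[:2,:2],s['grip_width'],s['ft_force'])
for j in jars('t10.png'): print(*j)
c=load('w8.png');s8=np.load('s8.npy',allow_pickle=True).item()
for u,v in[(290,208),(98,204),(271,13),(92,43)]:print(wrist(c,s8,u,v,.07).round(4))
```

```text
[ 0.56382331 -0.32332662  0.20390406] [[-0.9997  0.0184]
 [ 0.0182  0.9998]] 0.085126106489782 [1.1046031  0.60878965 1.45877181]
4.14 177.9 264.5 [0.4117 0.2538 0.07  ]
4.13 129.9 212.3 [0.5614 0.3943 0.07  ]
3.64 127.3 265.2 [0.4121 0.3942 0.07  ]
3.43 193.3 162.6 [0.7056 0.2172 0.07  ]
2.2 70.3 289.5 [0.3488 0.5472 0.07  ]
2.02 85.2 207.0 [0.5788 0.5222 0.07  ]
1.7 83.0 183.7 [0.6474 0.5334 0.07  ]
1.67 202.1 170.0 [0.6829 0.1911 0.07  ]
[0.5771 0.2507 0.07  ]
[0.4187 0.2561 0.07  ]
[0.565  0.3955 0.07  ]
[0.4206 0.3896 0.07  ]
```

Emit:
carry_out --pt "6 22 0 0 1" --pt "10 37 0 0 1" --pt "10.5 39 0 0 1" --pt "10.5 39 0 0 1" --pt "10.5 39 0 0 1" --pt "10.5 39 0 0 1" --pt "10.5 39 0 0 1" --pt "10.5 39 0 0 1" --pt "10.5 39 0 0 1" --pt "10.5 39 0 0 1" --pt "10.5 39 0 0 1" --pt "10.5 39 0 0 1"

```text
time_s: 19.88
eef_pos: [0.4466, 0.1316, 0.1926]
tool_rot: [0.009, 1.0, -0.0, -0.001]
ft_force: [0.7, -0.4, -0.1]
grip_width: 0.0852
grasp_force: 0.0
```

Emit:
carry_out --pt "10.5 39 0 0 1" --pt "10.5 39 0 0 1" --pt "10 37 0 0 1" --pt "4 9 0 0 1" --pt "0 0 5 7.1 1" --pt "0 0 10 7.1 1" --pt "0 0 10 7.1 1" --pt "0 0 10 7.1 1" --pt "0 0 10 7.1 1" --pt "0 0 10 7.1 1" --pt "0 0 10 7.1 1" --pt "0 0 0 0 1"

```text
time_s: 20.88
eef_pos: [0.4134, 0.2533, 0.1253]
tool_rot: [0.43, 0.903, -0.003, -0.002]
ft_force: [-0.5, -0.3, -0.6]
grip_width: 0.085
grasp_force: 0.0
```

Run:
```python
from h import *
s=env.state();c=snap('wrist','w11.png');print(s['eef_pos'],rot(s['tool_rot']).round(4)[:2,:2],s['joint_positions'].round(2))
print(wpix(c,s,[.417,.255,.07])); print(tool(s,[.417,.255,.0646]))
I=c['color'].astype(int);u,v=[int(t) for t in wpix(c,s,[.417,.255,.07])]
print([tuple(I[v,x]) for x in range(u-60,u+61,12)])
```

```text
[0.41341521 0.25331558 0.12528403] [[-0.631   0.7758]
 [ 0.7758  0.6309]] [ 0.43  0.01  1.71 -0.    1.43 -0.25]
(np.float64(285.7497204045145), np.float64(243.59357820136415))
[-1.   4.3 60.7]
[(np.int64(105), np.int64(97), np.int64(87)), (np.int64(156), np.int64(148), np.int64(133)), (np.int64(155), np.int64(148), np.int64(134)), (np.int64(157), np.int64(148), np.int64(134)), (np.int64(155), np.int64(147), np.int64(133)), (np.int64(155), np.int64(148), np.int64(135)), (np.int64(157), np.int64(149), np.int64(135)), (np.int64(156), np.int64(147), np.int64(134)), (np.int64(157), np.int64(148), np.int64(134)), (np.int64(152), np.int64(141), np.int64(129)), (np.int64(149), np.int64(138), np.int64(125))]
```

Emit:
carry_out --pt "-1 3 10 0 1" --pt "0 0 10 7.1 1" --pt "0 0 10 7.1 1" --pt "0 0 10 7.1 1" --pt "0 0 10 7.1 1" --pt "0 0 10 7.1 1" --pt "0 0 1 4.5 1" --pt "0 0 0 0 1" --pt "0 0 0 0 0" --pt "0 0 0 0 0" --pt "0 0 0 0 0" --pt "0 0 0 0 0"

```text
time_s: 21.93
eef_pos: [0.419, 0.2563, 0.0691]
tool_rot: [0.711, 0.703, 0.001, 0.0]
ft_force: [-0.5, 0.1, 4.0]
grip_width: 0.0619
grasp_force: 66.4
```

Emit:
carry_out --pt "0 0 0 0 1" --pt "0 0 0 0 1" --pt "0 0 0 0 1" --pt "0 0 0 0 1" --pt "0 0 0 -7.1 1" --pt "0 0 0 -7.1 1" --pt "0 0 0 -7.1 1" --pt "0 0 0 -7.1 1" --pt "0 0 0 -7.1 1" --pt "0 0 0 -7.1 1" --pt "0 0 0 -7.1 1" --pt "0 0 0 -7.1 1"

```text
time_s: 22.93
eef_pos: [0.4181, 0.2558, 0.0678]
tool_rot: [0.289, 0.957, -0.0, -0.0]
ft_force: [0.0, -0.4, -0.6]
grip_width: 0.0851
grasp_force: 0.0
```

Emit:
carry_out --pt "0 0 0 -7.1 1" --pt "0 0 0 -7.1 1" --pt "0 0 0 -7.1 1" --pt "0 0 0 -7.1 1" --pt "0 0 0 -4.5 1" --pt "0 0 0 0 1" --pt "0 0 0 0 1" --pt "0 0 0 0 0" --pt "0 0 0 0 0" --pt "0 0 0 0 0" --pt "0 0 0 0 0" --pt "0 0 0 0 0"

```text
time_s: 23.93
eef_pos: [0.4188, 0.256, 0.0687]
tool_rot: [0.009, 1.0, 0.0, 0.001]
ft_force: [0.3, 0.1, 3.8]
grip_width: 0.062
grasp_force: 66.3
```

Run:
```python
from h import *
s=env.state();print(s['eef_pos'],rot(s['tool_rot']).round(4)[:2,:2],s['grip_width'],s['grasp_force'],s['ft_force'])
q=[.563,-.17,-.0175]
print(tool(s,car(q,[0,-50,70])))
```

```text
[0.41877205 0.25600766 0.06866689] [[-0.9998  0.0186]
 [ 0.0186  0.9998]] 0.06197213943545974 66.29847764968872 [0.27314973 0.12704772 3.77952616]
[-152.2 -473.2   -1.4]
```

Emit:
carry_out --pt "0 0 -20 0 0" --pt "0 0 -35 0 0" --pt "0 0 -40 0 0" --pt "-5 -15 -30 0 0" --pt "-9 -28 0 0 0" --pt "-12 -38 0 0 0" --pt "-12 -38 0 0 0" --pt "-12 -38 0 0 0" --pt "-12 -38 0 0 0" --pt "-12 -38 0 0 0" --pt "-12 -38 0 0 0" --pt "-12 -38 0 0 0"

```text
time_s: 24.93
eef_pos: [0.51, -0.0566, 0.1918]
tool_rot: [0.009, 1.0, 0.0, -0.001]
ft_force: [0.7, 0.7, -2.5]
grip_width: 0.0623
grasp_force: 66.2
```

Emit:
carry_out --pt "-12 -38 0 0 0" --pt "-12 -38 0 0 0" --pt "-12 -38 0 0 0" --pt "-12 -38 0 0 0" --pt "-5 -12 0 0 0" --pt "0 0 0 0 0" --pt "0 0 0 0 0" --pt "0 0 0 0 0"

```text
time_s: 25.6
eef_pos: [0.56, -0.2185, 0.192]
tool_rot: [0.009, 1.0, 0.001, -0.001]
ft_force: [0.1, 1.1, -1.6]
grip_width: 0.0617
grasp_force: 66.4
```

Run:
```python
from h import *
s=env.state();print(s['eef_pos'],s['ft_force'],s['grip_width'])
print(tool(s,car([.563,-.17,-.0175],[0,-50,74.7])))
```

```text
[ 0.56003169 -0.21848234  0.19201601] [ 0.13435224  1.14029734 -1.57675575] 0.06172715021076528
[ -2.3  -1.7 117.3]
```

Emit:
carry_out --pt "-2 -1.5 30 0 0" --pt "0 0 35 0 0" --pt "0 0 25 0 0" --pt "0 0 5 0 0" --pt "0 0 5 0 0" --pt "0 0 5 0 0" --pt "0 0 5 0 0" --pt "0 0 4 0 0" --pt "0 0 2 0 0" --pt "0 0 1 0 0" --pt "0 0 0 0 0"

```text
time_s: 26.52
eef_pos: [0.5627, -0.2215, 0.0763]
tool_rot: [0.009, 1.0, -0.0, 0.0]
ft_force: [0.4, 1.3, -2.3]
grip_width: 0.0623
grasp_force: 66.4
```

Emit:
carry_out --pt "0 0 1 0 0" --pt "0 0 1 0 0" --pt "0 0 0.5 0 0" --pt "0 0 0 0 0"

```text
time_s: 26.85
eef_pos: [0.563, -0.2215, 0.0747]
tool_rot: [0.009, 1.0, -0.0, 0.001]
ft_force: [-1.7, 0.7, 4.1]
grip_width: 0.0626
grasp_force: 67.0
```

Emit:
carry_out --pt "0 0 0 0 1" --pt "0 0 0 0 1" --pt "0 0 0 0 1" --pt "0 0 0 0 1" --pt "0 0 -20 0 1" --pt "0 0 -35 0 1" --pt "0 0 -40 0 1" --pt "0 0 -30 0 1" --pt "0 0 0 0 1" --pt "0 0 0 0 1"

```text
time_s: 27.68
eef_pos: [0.5639, -0.2221, 0.202]
tool_rot: [0.009, 1.0, -0.002, 0.003]
ft_force: [0.3, 0.4, -0.2]
grip_width: 0.0853
grasp_force: 0.0
```

Run:
```python
from h import *
s=env.state();print(s['eef_pos'],s['grip_width'],s['ft_force'])
J=jars('t12.png')
for j in J: print(*j)
for W in([.566,.3955],[.4175,.395]):print(tool(s,W+[.2]))
```

```text
[ 0.56385878 -0.22210876  0.20196771] 0.08530676077625651 [ 0.31211174  0.3838387  -0.19589775]
4.1 129.9 212.3 [0.5615 0.3944 0.07  ]
3.68 127.3 265.3 [0.4119 0.3943 0.07  ]
3.47 193.3 162.5 [0.7058 0.2172 0.07  ]
2.36 437.5 170.8 [ 0.6696 -0.4956  0.07  ]
2.17 70.3 289.5 [0.3488 0.5472 0.07  ]
1.98 84.6 207.1 [0.5787 0.5239 0.07  ]
1.69 82.9 183.7 [0.6474 0.5335 0.07  ]
1.64 89.9 195.2 [0.6132 0.5113 0.07  ]
[9.100e+00 6.175e+02 1.000e-01]
[157.6 614.3  -0.9]
```

Emit:
carry_out --pt "0.5 22 0 0 1" --pt "0.5 35 0 0 1" --pt "0.6 40 0 0 1" --pt "0.6 40 0 0 1" --pt "0.6 40 0 0 1" --pt "0.6 40 0 0 1" --pt "0.6 40 0 0 1" --pt "0.6 40 0 0 1" --pt "0.6 40 0 0 1" --pt "0.6 40 0 0 1" --pt "0.6 40 0 0 1" --pt "0.6 40 0 0 1"

```text
time_s: 28.73
eef_pos: [0.5624, 0.2373, 0.1956]
tool_rot: [0.009, 1.0, -0.001, -0.002]
ft_force: [1.3, -0.3, -0.1]
grip_width: 0.0852
grasp_force: 0.0
```

Emit:
carry_out --pt "0.6 40 0 0 1" --pt "0.6 40 0 0 1" --pt "0.6 40 0 0 1" --pt "0.6 35 0 0 1" --pt "0 5 0 0 1" --pt "0 0 5 7.1 1" --pt "0 0 10 7.1 1" --pt "0 0 10 7.1 1" --pt "0 0 10 7.1 1" --pt "0 0 10 7.1 1" --pt "0 0 10 7.1 1" --pt "0 0 10 7.1 1"

```text
time_s: 29.73
eef_pos: [0.5634, 0.3944, 0.1302]
tool_rot: [0.431, 0.902, -0.002, -0.001]
ft_force: [-0.6, 0.6, -0.2]
grip_width: 0.0851
grasp_force: 0.0
```

Run:
```python
from h import *
s=env.state();c=snap('wrist','w13.png');print(s['eef_pos'],rot(s['tool_rot']).round(4)[:2,:2])
print(tool(s,[.566,.3955,.0665]))
u,v=wpix(c,s,[.566,.3955,.07]);I=c['color'].astype(int);v=int(v);u=int(u);print(u,v)
d=(I[...,0]-I[...,1]); b=lambda a:cv2.GaussianBlur(a.astype(np.float32),(5,5),0)
D=b(d)/b(I[...,0])*100
print(D[v,u-75:u+76:6].round(1));print(D[v-80:v+61:6,u].round(1))
```

```text
[0.56343308 0.3944042  0.1301689 ] [[-0.6277  0.7785]
 [ 0.7785  0.6277]]
[-0.8  3.  63.7]
283 240
[7.2 7.4 7.  6.8 5.3 5.3 5.2 5.2 5.3 5.1 5.3 5.7 5.5 5.6 5.8 5.7 5.7 5.7
 5.7 5.5 5.7 7.  6.8 7.4 7.2 7.4]
[ 7.1  7.2  5.4 21.3  6.1  4.5  4.6  4.5  4.7  5.   4.9  5.4  5.3  5.7
  5.6  5.7  5.6  5.7  6.   5.9  6.1  6.8  6.7  6.8]
```

Emit:
carry_out --pt "-1 3 10 0 1" --pt "0 0 10 7.1 1" --pt "0 0 10 7.1 1" --pt "0 0 10 7.1 1" --pt "0 0 10 7.1 1" --pt "0 0 10 7.1 1" --pt "0 0 4 4.5 1" --pt "0 0 0 0 1" --pt "0 0 0 0 0" --pt "0 0 0 0 0" --pt "0 0 0 0 0" --pt "0 0 0 0 0"

```text
time_s: 30.78
eef_pos: [0.5679, 0.3971, 0.0705]
tool_rot: [0.711, 0.703, 0.001, 0.0]
ft_force: [0.1, 0.7, 1.4]
grip_width: 0.0622
grasp_force: 66.4
```

Emit:
carry_out --pt "0 0 0 0 1" --pt "0 0 0 0 1" --pt "0 0 0 0 1" --pt "0 0 0 0 1" --pt "0 0 0 -7.1 1" --pt "0 0 0 -7.1 1" --pt "0 0 0 -7.1 1" --pt "0 0 0 -7.1 1" --pt "0 0 0 -7.1 1" --pt "0 0 0 -7.1 1" --pt "0 0 0 -7.1 1" --pt "0 0 0 -7.1 1"

```text
time_s: 31.78
eef_pos: [0.5673, 0.3968, 0.0695]
tool_rot: [0.289, 0.957, 0.0, 0.0]
ft_force: [-0.3, -0.1, 0.5]
grip_width: 0.0852
grasp_force: 0.0
```

Emit:
carry_out --pt "0 0 0 -7.1 1" --pt "0 0 0 -7.1 1" --pt "0 0 0 -7.1 1" --pt "0 0 0 -7.1 1" --pt "0 0 0 -4.5 1" --pt "0 0 0 0 1" --pt "0 0 0 0 1" --pt "0 0 0 0 0" --pt "0 0 0 0 0" --pt "0 0 0 0 0" --pt "0 0 0 0 0" --pt "0 0 0 0 0"

```text
time_s: 32.78
eef_pos: [0.5678, 0.397, 0.0703]
tool_rot: [0.009, 1.0, 0.0, 0.001]
ft_force: [0.3, 0.5, 1.6]
grip_width: 0.0621
grasp_force: 66.4
```

Run:
```python
from h import *
s=env.state();print(s['eef_pos'],rot(s['tool_rot']).round(4)[:2,:2],s['grip_width'],s['grasp_force'],s['ft_force'])
print(tool(s,car([.563,-.17,-.0175],[0,50,70])))
```

```text
[0.56780307 0.39698802 0.07027052] [[-0.9998  0.0187]
 [ 0.0187  0.9998]] 0.06208592621327622 66.40852332115173 [0.28705724 0.46975011 1.63967367]
[-5.70e+00 -5.17e+02 -1.00e-01]
```

Emit:
carry_out --pt "0 0 -20 0 0" --pt "0 0 -35 0 0" --pt "0 0 -40 0 0" --pt "0 -12 -28 0 0" --pt "-0.5 -30 0 0 0" --pt "-0.5 -40 0 0 0" --pt "-0.5 -40 0 0 0" --pt "-0.5 -40 0 0 0" --pt "-0.5 -40 0 0 0" --pt "-0.5 -40 0 0 0" --pt "-0.5 -40 0 0 0" --pt "-0.5 -40 0 0 0"

```text
time_s: 33.78
eef_pos: [0.5643, 0.0731, 0.1912]
tool_rot: [0.009, 1.0, 0.0, -0.001]
ft_force: [1.3, -1.1, -1.9]
grip_width: 0.0619
grasp_force: 66.3
```

Emit:
carry_out --pt "-0.5 -40 0 0 0" --pt "-0.5 -40 0 0 0" --pt "-0.5 -40 0 0 0" --pt "-0.5 -40 0 0 0" --pt "0 -25 0 0 0" --pt "0 -10 0 0 0" --pt "0 0 0 0 0" --pt "0 0 0 0 0" --pt "0 0 0 0 0"

```text
time_s: 34.53
eef_pos: [0.5638, -0.1185, 0.1919]
tool_rot: [0.008, 1.0, 0.001, -0.0]
ft_force: [-0.0, 1.1, -2.6]
grip_width: 0.0619
grasp_force: 66.3
```

Run:
```python
from h import *
s=env.state();print(s['eef_pos'],s['ft_force'],s['grip_width'])
print(tool(s,car([.563,-.17,-.0175],[0,50,76.3])))
```

```text
[ 0.56376454 -0.11852224  0.19194572] [-0.04060004  1.07251481 -2.59290096] 0.06185974910397558
[ -0.3  -1.7 115.6]
```

Emit:
carry_out --pt "0.5 -0.5 30 0 0" --pt "0 0 35 0 0" --pt "0 0 25 0 0" --pt "0 0 5 0 0" --pt "0 0 5 0 0" --pt "0 0 5 0 0" --pt "0 0 5 0 0" --pt "0 0 3 0 0" --pt "0 0 2 0 0" --pt "0 0 1.5 0 0" --pt "0 0 0 0 0" --pt "0 0 0 0 0"

```text
time_s: 35.53
eef_pos: [0.5636, -0.1208, 0.0764]
tool_rot: [0.009, 1.0, -0.0, 0.0]
ft_force: [0.6, 0.1, -2.8]
grip_width: 0.0619
grasp_force: 66.5
```

Emit:
carry_out --pt "0 0 1 0 0" --pt "0 0 1 0 0" --pt "0 0 0 0 0" --pt "0 0 0 0 0"

```text
time_s: 35.87
eef_pos: [0.5638, -0.1209, 0.0762]
tool_rot: [0.009, 1.0, -0.0, 0.001]
ft_force: [-3.8, 1.0, 5.1]
grip_width: 0.0613
grasp_force: 67.3
```

Seated: contact came at the expected height. I'll release and look for the last jar.

Emit:
carry_out --pt "0 0 0 0 1" --pt "0 0 0 0 1" --pt "0 0 0 0 1" --pt "0 0 0 0 1" --pt "0 0 -20 0 1" --pt "0 0 -35 0 1" --pt "0 0 -40 0 1" --pt "0 0 -30 0 1" --pt "0 0 0 0 1" --pt "0 0 0 0 1"

```text
time_s: 36.7
eef_pos: [0.5648, -0.1211, 0.2022]
tool_rot: [0.009, 1.0, -0.001, 0.003]
ft_force: [-0.5, -0.3, -0.3]
grip_width: 0.0855
grasp_force: 0.0
```

Run:
```python
from h import *
s=env.state();print(s['eef_pos'],s['grip_width'],s['ft_force'])
for j in jars('t14.png'): print(*j)
print(tool(s,[.418,.396,.2]))
```

```text
[ 0.56480667 -0.12113336  0.20219934] 0.08548691241731325 [-0.47645736 -0.33570036 -0.25665484]
4.46 437.6 230.1 [ 0.4956 -0.4806  0.07  ]
3.7 127.3 265.3 [0.4121 0.3943 0.07  ]
3.4 193.3 162.5 [0.7057 0.2172 0.07  ]
2.43 437.6 171.2 [ 0.6683 -0.4956  0.07  ]
2.23 70.4 289.5 [0.3487 0.5471 0.07  ]
1.99 85.2 206.9 [0.5792 0.5222 0.07  ]
1.68 310.1 209.6 [ 0.5606 -0.1194  0.07  ]
1.62 82.9 183.7 [0.6474 0.5335 0.07  ]
[1.562e+02 5.144e+02 3.000e-01]
```

Emit:
carry_out --pt "6 20 0 0 1" --pt "10 33 0 0 1" --pt "11.5 38 0 0 1" --pt "11.5 38 0 0 1" --pt "11.5 38 0 0 1" --pt "11.5 38 0 0 1" --pt "11.5 38 0 0 1" --pt "11.5 38 0 0 1" --pt "11.5 38 0 0 1" --pt "11.5 38 0 0 1" --pt "11.5 38 0 0 1" --pt "11.5 38 0 0 1"

```text
time_s: 37.75
eef_pos: [0.4384, 0.3158, 0.1964]
tool_rot: [0.009, 1.0, -0.001, -0.002]
ft_force: [1.3, -0.9, 0.5]
grip_width: 0.0852
grasp_force: 0.0
```

Emit:
carry_out --pt "11.5 38 0 0 1" --pt "11 38 0 0 1" --pt "2.5 5 0 0 1" --pt "0 0 5 7.1 1" --pt "0 0 10 7.1 1" --pt "0 0 10 7.1 1" --pt "0 0 10 7.1 1" --pt "0 0 10 7.1 1" --pt "0 0 10 7.1 1" --pt "0 0 10 7.1 1" --pt "0 0 0 0 1"

```text
time_s: 38.67
eef_pos: [0.4147, 0.394, 0.1289]
tool_rot: [0.429, 0.903, -0.004, -0.002]
ft_force: [-0.3, -0.4, -0.9]
grip_width: 0.0854
grasp_force: 0.0
```

Run:
```python
from h import *
s=env.state();c=snap('wrist','w15.png');print(s['eef_pos'],rot(s['tool_rot']).round(4)[:2,:2])
print(tool(s,[.418,.396,.069]))
u,v=wpix(c,s,[.418,.396,.07]);I=c['color'].astype(int);v=int(v);u=int(u);print(u,v)
b=lambda a:cv2.GaussianBlur(a.astype(np.float32),(5,5),0)
D=b(I[...,0]-I[...,1])/b(I[...,0])*100
print(D[v,u-75:u+76:6].round(1));print(D[v-80:v+61:6,u].round(1))
```

```text
[0.414742   0.39398123 0.12892829] [[-0.6311  0.7757]
 [ 0.7757  0.631 ]]
[-0.5  4.4 59.9]
285 240
[7.1 7.1 7.2 5.8 5.2 5.4 5.2 5.1 5.2 5.4 5.8 5.6 5.6 5.7 5.6 5.6 5.9 5.7
 5.8 5.5 6.2 7.1 7.2 6.8 7.1 7. ]
[ 6.9  7.  15.4 17.1  2.6  4.7  4.6  4.7  5.   4.9  5.1  5.2  5.5  5.6
  5.6  5.6  5.5  5.7  6.1  6.   6.3  7.   6.9  7.1]
```

Centred to within about 2 mm. I'll repeat the same grasp sequence.

Emit:
carry_out --pt "-1 3 10 0 1" --pt "0 0 10 7.1 1" --pt "0 0 10 7.1 1" --pt "0 0 10 7.1 1" --pt "0 0 10 7.1 1" --pt "0 0 10 7.1 1" --pt "0 0 2 4.5 1" --pt "0 0 0 0 1" --pt "0 0 0 0 0" --pt "0 0 0 0 0" --pt "0 0 0 0 0" --pt "0 0 0 0 0"

```text
time_s: 39.72
eef_pos: [0.4204, 0.3978, 0.0733]
tool_rot: [0.711, 0.703, 0.001, 0.0]
ft_force: [0.1, -0.6, 3.3]
grip_width: 0.0618
grasp_force: 66.3
```

Emit:
carry_out --pt "0 0 0 0 1" --pt "0 0 0 0 1" --pt "0 0 0 0 1" --pt "0 0 0 0 1" --pt "0 0 0 -7.1 1" --pt "0 0 0 -7.1 1" --pt "0 0 0 -7.1 1" --pt "0 0 0 -7.1 1" --pt "0 0 0 -7.1 1" --pt "0 0 0 -7.1 1" --pt "0 0 0 -7.1 1" --pt "0 0 0 -7.1 1"

```text
time_s: 40.72
eef_pos: [0.4198, 0.3971, 0.0718]
tool_rot: [0.289, 0.957, -0.0, 0.0]
ft_force: [-0.1, 0.3, -0.0]
grip_width: 0.0853
grasp_force: 0.0
```

Emit:
carry_out --pt "0 0 0 -7.1 1" --pt "0 0 0 -7.1 1" --pt "0 0 0 -7.1 1" --pt "0 0 0 -7.1 1" --pt "0 0 0 -4.5 1" --pt "0 0 0 0 1" --pt "0 0 0 0 1" --pt "0 0 0 0 0" --pt "0 0 0 0 0" --pt "0 0 0 0 0" --pt "0 0 0 0 0" --pt "0 0 0 0 0"

```text
time_s: 41.72
eef_pos: [0.4202, 0.3974, 0.0727]
tool_rot: [0.009, 1.0, 0.0, 0.001]
ft_force: [0.9, 0.5, 2.9]
grip_width: 0.0618
grasp_force: 66.4
```

Run:
```python
from h import *
s=env.state();print(s['eef_pos'],rot(s['tool_rot']).round(4)[:2,:2],s['grip_width'],s['grasp_force'],s['ft_force'])
print(tool(s,car([.563,-.17,-.0175],[0,150,70])))
```

```text
[0.42023922 0.39739108 0.07273861] [[-0.9998  0.0186]
 [ 0.0186  0.9998]] 0.061777384516170486 66.35236859321594 [0.93541626 0.45276377 2.85057738]
[-153.1 -414.6    2.7]
```

Emit:
carry_out --pt "0 0 -12 0 0" --pt "0 0 -25 0 0" --pt "0 0 -38 0 0" --pt "0 0 -30 0 0" --pt "-5 -14 -15 0 0" --pt "-10 -28 0 0 0" --pt "-13 -35 0 0 0" --pt "-13 -35 0 0 0" --pt "-13 -35 0 0 0" --pt "-13 -35 0 0 0" --pt "-13 -35 0 0 0" --pt "-13 -35 0 0 0"

```text
time_s: 42.72
eef_pos: [0.5076, 0.1419, 0.1916]
tool_rot: [0.009, 1.0, 0.0, -0.001]
ft_force: [-0.0, 0.0, -3.1]
grip_width: 0.0616
grasp_force: 66.3
```

Emit:
carry_out --pt "-13 -35 0 0 0" --pt "-13 -35 0 0 0" --pt "-13 -35 0 0 0" --pt "-13 -35 0 0 0" --pt "-8 -20 0 0 0" --pt "-0.5 -1 0 0 0" --pt "0 0 0 0 0" --pt "0 0 0 0 0" --pt "0 0 0 0 0"

```text
time_s: 43.47
eef_pos: [0.5651, -0.0172, 0.1918]
tool_rot: [0.008, 1.0, 0.0, -0.0]
ft_force: [-0.6, 0.6, -2.4]
grip_width: 0.0615
grasp_force: 66.3
```

Run:
```python
from h import *
s=env.state();print(s['eef_pos'],s['ft_force'],s['grip_width'])
print(tool(s,car([.563,-.17,-.0175],[0,150,78.7])))
```

```text
[ 0.56512095 -0.01723575  0.19175693] [-0.61174599  0.55696901 -2.36701685] 0.061548357549203694
[ -0.7  -2.9 113.1]
```

Emit:
carry_out --pt "0 -2 30 0 0" --pt "0 0 35 0 0" --pt "0 0 22 0 0" --pt "0 0 5 0 0" --pt "0 0 5 0 0" --pt "0 0 5 0 0" --pt "0 0 5 0 0" --pt "0 0 3 0 0" --pt "0 0 2 0 0" --pt "0 0 2 0 0" --pt "0 0 1 0 0" --pt "0 0 0 0 0"

```text
time_s: 44.47
eef_pos: [0.5664, -0.0206, 0.0787]
tool_rot: [0.009, 1.0, -0.0, 0.001]
ft_force: [-1.9, -0.5, 2.8]
grip_width: 0.0615
grasp_force: 66.9
```

Emit:
carry_out --pt "0 0 0 0 1" --pt "0 0 0 0 1" --pt "0 0 0 0 1" --pt "0 0 0 0 1" --pt "0 0 -20 0 1" --pt "0 0 -35 0 1" --pt "0 0 -40 0 1" --pt "0 0 -40 0 1" --pt "0 0 -40 0 1" --pt "0 0 -30 0 1" --pt "0 0 0 0 1" --pt "0 0 0 0 1"

```text
time_s: 45.47
eef_pos: [0.5667, -0.0207, 0.285]
tool_rot: [0.009, 1.0, -0.0, 0.003]
ft_force: [-0.7, 0.4, -0.5]
grip_width: 0.0857
grasp_force: 0.0
```

Emit:
carry_out --pt "0 0 0 7.1 0.35" --pt "0 0 0 7.1 0.35" --pt "0 0 0 7.1 0.35" --pt "0 0 0 7.1 0.35" --pt "0 0 0 7.1 0.35" --pt "0 0 0 7.1 0.35" --pt "0 0 0 7.1 0.35" --pt "0 0 0 7.1 0.35" --pt "0 0 0 7.1 0.35" --pt "0 0 0 7.1 0.35" --pt "0 0 0 7.1 0.35" --pt "0 0 0 7.1 0.35"

```text
time_s: 46.47
eef_pos: [0.5649, -0.0205, 0.2789]
tool_rot: [0.686, 0.728, -0.001, -0.002]
ft_force: [0.4, -0.5, -0.5]
grip_width: 0.0302
grasp_force: 0.0
```

Emit:
carry_out --pt "0 0 0 4.8 0.35" --pt "-20 10 0 0 0.35" --pt "-30 20 0 0 0.35" --pt "-30 20 0 0 0.35" --pt "-30 20 0 0 0.35" --pt "-30 20 0 0 0.35" --pt "-12 10 0 0 0.35" --pt "0 0 0 0 0.35" --pt "0 0 0 0 0.35" --pt "0 0 0 0 0.35"

```text
time_s: 47.3
eef_pos: [0.6622, -0.1734, 0.2802]
tool_rot: [0.713, 0.701, -0.0, -0.002]
ft_force: [0.1, -0.6, 0.4]
grip_width: 0.0299
grasp_force: 0.0
```

Run:
```python
from h import *
s=env.state();print(s['eef_pos'],rot(s['tool_rot']).round(4)[:2,:2],s['grip_width'],s['ft_force'])
c=snap('wrist','w16.png');e=snap('side','s16.png')['color'][:,:,::-1]
print(tool(s,[.667,-.1716,.159]),wpix(c,s,[.667,-.132,.148]))
cv2.imwrite('pics/v16.png',np.hstack([cv2.resize(c['color'][:,:,::-1],(400,300)),cv2.resize(e[150:350,180:380],(400,400))[:300]]))
```

```text
[ 0.66221809 -0.17344104  0.28023317] [[ 0.0176  0.9998]
 [ 0.9998 -0.0176]] 0.029906575583019315 [ 0.10551385 -0.56115312  0.3948953 ]
[  1.7   5.1 121.2] (np.float64(284.3506835269396), np.float64(157.0949337266586))
```

View pics/v16.png

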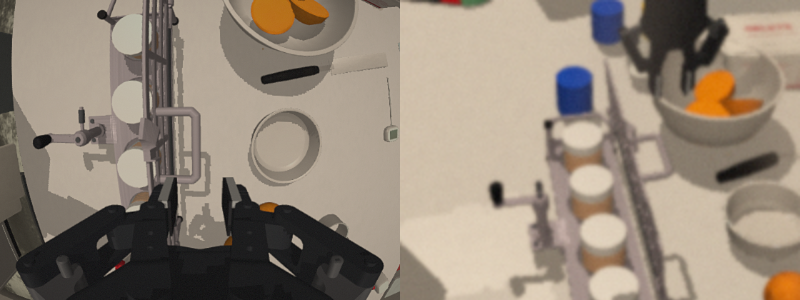

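The side view shows four white-capped jars standing in the pockets, with the grid upright. In the wrist view the bar runs from (197,112) to (193,180).

Run:
```python
from h import *
s=env.state();c=load('w16.png')
for u,v in((276,157),(269,252)):
  for z in(.140,.148,.156):print(z,wrist(c,s,u,v,z).round(4))
q=[.563,-.17,-.0175];import math
for th in(1.5,1.55,1.6,1.65,1.7,1.75):
  u,h=70,44.5;X=55-(u*math.cos(th)-h*math.sin(th));Z=79.5+u*math.sin(th)+h*math.cos(th)
  print(th,car(q,[X,0,Z]).round(4),[np.round(wpix(c,s,car(q,[X,y,Z]))) for y in(39,-39)])
```

```text
0.14 [ 0.6608 -0.1323  0.14  ]
0.148 [ 0.6609 -0.1316  0.148 ]
0.156 [ 0.661  -0.1308  0.156 ]
0.14 [ 0.6532 -0.2139  0.14  ]
0.148 [ 0.6536 -0.2107  0.148 ]
0.156 [ 0.6539 -0.2074  0.156 ]
1.5 [ 0.6574 -0.1717  0.1525] [array([272., 159.]), array([273., 254.])]
1.55 [ 0.661  -0.1717  0.1504] [array([277., 159.]), array([277., 253.])]
1.6 [ 0.6645 -0.1718  0.1482] [array([281., 158.]), array([281., 252.])]
1.65 [ 0.6679 -0.1718  0.1458] [array([286., 158.]), array([285., 251.])]
1.7 [ 0.6711 -0.1719  0.1432] [array([290., 158.]), array([289., 250.])]
1.75 [ 0.6742 -0.1719  0.1404] [array([294., 158.]), array([292., 249.])]
```

Emit:
carry_out --pt "1.5 -1 30 0 0.35" --pt "0 0 35 0 0.35" --pt "0 0 30 0 0.35" --pt "0 0 15 0 0.35" --pt "0 0 11 0 0.35" --pt "0 0 0 0 0.35" --pt "0 0 0 0 0" --pt "0 0 0 0 0" --pt "0 0 0 0 0" --pt "0 0 0 0 0"

```text
time_s: 48.23
eef_pos: [0.6584, -0.1717, 0.1598]
tool_rot: [0.713, 0.701, -0.003, -0.004]
ft_force: [-6.7, -0.9, -2.6]
grip_width: 0.0078
grasp_force: 61.1
```

Run:
```python
from h import *
s=env.state();print(s['eef_pos'],s['grip_width'],s['grasp_force'],s['ft_force'])
import math
for th in np.linspace(1.56,0,19):
  u,h=70,44.5;print(round(th,3),round(u*math.cos(th)-h*math.sin(th)-70,1),round(u*math.sin(th)+h*math.cos(th)-44.5,1))
```

```text
[ 0.65842203 -0.17172812  0.15975541] 0.00781305586147014 61.07965350151062 [-6.72290056 -0.85178183 -2.63792434]
1.56 -113.7 26.0
1.473 -107.5 29.5
1.387 -100.9 32.5
1.3 -94.2 34.9
1.213 -87.2 36.6
1.127 -80.1 37.8
1.04 -72.9 38.4
0.953 -65.8 38.3
0.867 -58.6 37.7
0.78 -51.5 36.4
0.693 -44.6 34.5
0.607 -37.9 32.0
0.52 -31.4 28.9
0.433 -25.2 25.3
0.347 -19.3 21.1
0.26 -13.8 16.5
0.173 -8.7 11.4
0.087 -4.1 5.9
0.0 0.0 0.0
```

Emit:
carry_out --pt "0 -4.3 -2.2 0 0" --pt "0 -4.3 -1.9 0 0" --pt "0 -6.7 -2.4 0 0" --pt "0 -7 -1.7 0 0" --pt "0 -7.1 -1.2 0 0" --pt "0 -7.2 -0.6 0 0" --pt "0 -7.1 0.1 0 0" --pt "0 -7.2 0.6 0 0" --pt "0 -7.1 1.3 0 0" --pt "0 -6.9 1.9 0 0" --pt "0 0 0 0 0"

```text
time_s: 49.15
eef_pos: [0.5974, -0.1712, 0.17]
tool_rot: [0.713, 0.701, 0.002, 0.002]
ft_force: [3.4, 2.4, -3.1]
grip_width: 0.0077
grasp_force: 59.2
```

Emit:
carry_out --pt "0 -5 1.8 0 0" --pt "0 -6.7 2.5 0 0" --pt "0 -6.5 3.1 0 0" --pt "0 -6.2 3.6 0 0" --pt "0 -5.9 4.2 0 0" --pt "0 -5.5 4.6 0 0" --pt "0 -5.1 5.1 0 0" --pt "0 -4.6 5.5 0 0" --pt "0 -3 4.5 0 0" --pt "0 0 0 0 0" --pt "0 0 0 0 0"

```text
time_s: 50.07
eef_pos: [0.5493, -0.1707, 0.1357]
tool_rot: [0.713, 0.701, 0.001, 0.002]
ft_force: [1.0, 3.6, 6.8]
grip_width: 0.0075
grasp_force: 61.6
```

Emit:
carry_out --pt "0 -0.5 1.5 0 0" --pt "0 0 1.5 0 0" --pt "0 0 0 0 0" --pt "0 0 0 0 0"

```text
time_s: 50.4
eef_pos: [0.5493, -0.1707, 0.1355]
tool_rot: [0.713, 0.701, 0.002, 0.003]
ft_force: [-2.0, 5.7, 16.3]
grip_width: 0.0075
grasp_force: 62.7
```

The grid has reached a hard stop, with z matching the original shut height. I'll release and probe the bar's top with closed fingers to confirm it's shut.

Emit:
carry_out --pt "0 0 -1.5 0 0.35" --pt "0 0 0 0 0.35" --pt "0 0 0 0 0.35" --pt "0 0 0 0 0.35" --pt "0 0 -20 0 0.35" --pt "0 0 -20 0 0.35" --pt "0 0 0 0 0" --pt "0 0 0 0 0" --pt "0 0 0 0 0" --pt "0 0 0 0 0"

```text
time_s: 51.23
eef_pos: [0.5472, -0.1705, 0.1689]
tool_rot: [0.714, 0.701, -0.001, -0.001]
ft_force: [-0.4, -0.5, 0.6]
grip_width: -0.0001
grasp_force: 0.0
```

Emit:
carry_out --pt "0 0 10 0 0" --pt "0 0 6 0 0" --pt "0 0 2 0 0" --pt "0 0 2 0 0" --pt "0 0 0 0 0"

```text
time_s: 51.65
eef_pos: [0.5475, -0.1705, 0.1523]
tool_rot: [0.713, 0.701, -0.0, -0.0]
ft_force: [-5.2, 2.5, 11.0]
grip_width: 0.0003
grasp_force: 5.5
```

Emit:
carry_out --pt "0 0 1.5 0 0" --pt "0 0 1.5 0 0" --pt "0 0 0 0 0"

```text
time_s: 51.9
eef_pos: [0.5476, -0.1706, 0.1521]
tool_rot: [0.713, 0.701, 0.0, 0.001]
ft_force: [-8.7, 3.7, 19.7]
grip_width: 0.0003
grasp_force: 10.1
```

It's stopped solidly at 20 N, and the bar top height matches the shut value, so the grid is fully down. Now to the latch knob.

Emit:
carry_out --pt "0 0 -25 0 0" --pt "0 0 -38 0 0.4" --pt "0 0 0 -7.1 0.4" --pt "0 0 0 -7.1 0.4" --pt "0 0 0 -7.1 0.4" --pt "0 0 0 -7.1 0.4" --pt "0 0 0 -7.1 0.4" --pt "0 0 0 -7.1 0.4" --pt "0 0 0 -7.1 0.4" --pt "0 0 0 -7.1 0.4" --pt "0 0 0 -7.1 0.4" --pt "0 0 0 -7.1 0.4"

```text
time_s: 52.9
eef_pos: [0.5475, -0.1705, 0.2088]
tool_rot: [0.171, 0.985, 0.0, -0.001]
ft_force: [0.2, 0.1, 0.5]
grip_width: 0.0339
grasp_force: 0.0
```

Emit:
carry_out --pt "0 0 0 -7.1 0.4" --pt "0 0 0 -7.1 0.4" --pt "0 0 0 -4.5 0.4" --pt "30 0 0 0 0.4" --pt "40 0 0 0 0.4" --pt "35 0 0 0 0.4" --pt "16 2 0 0 0.4" --pt "0 0 0 0 0.4" --pt "0 0 0 0 0.4"

```text
time_s: 53.65
eef_pos: [0.4266, -0.1658, 0.2099]
tool_rot: [0.012, 1.0, 0.0, -0.0]
ft_force: [0.2, 0.0, 0.1]
grip_width: 0.0344
grasp_force: 0.0
```

Run:
```python
from h import *
s=env.state();print(s['eef_pos'],rot(s['tool_rot']).round(4)[:2,:2],s['grip_width'],s['ft_force'])
c=snap('wrist','w17.png');u,v=wpix(c,s,[.4265,-.164,.135]);print(u,v)
m=(c['color'].max(2)<45).astype('uint8');m[:int(v)-60]=0;m[int(v)+40:]=0;m[:,:int(u)-60]=0;m[:,int(u)+60:]=0
n,l,st,ce=cv2.connectedComponentsWithStats(m)
for i in range(1,n):
  if st[i,4]>80:print(st[i],ce[i].round(1),wrist(c,s,*ce[i],.12).round(4))
print(tool(s,[.4265,-.164,.133]))
cv2.imwrite('pics/v17.png',c['color'][:,:,::-1])
```

```text
[ 0.42659154 -0.16578126  0.20990829] [[-0.9997  0.0241]
 [ 0.0241  0.9997]] 0.03441903799364559 [0.17654522 0.03887504 0.11486808]
281.7024455739956 230.37798541151977
[267 210  28  33 704] [280.6 226.4] [ 0.4286 -0.1647  0.12  ]
[232 249  12  21 158] [238.6 260.9] [ 0.4535 -0.1948  0.12  ]
[316 249  11  21 149] [319.9 261.2] [ 0.4552 -0.1375  0.12  ]
[ 0.1  1.7 76.9]
```

The knob is found at (281,226), which is (0.428, −0.165) and central between the fingers. I'll descend and turn it clockwise.

Emit:
carry_out --pt "-1 1 25 0 0.4" --pt "0 0 30 0 0.4" --pt "0 0 15 0 0.4" --pt "0 0 7 0 0.4" --pt "0 0 0 0 0.33" --pt "0 0 0 0 0.33"

```text
time_s: 54.2
eef_pos: [0.429, -0.1651, 0.1339]
tool_rot: [0.011, 1.0, 0.0, 0.0]
ft_force: [0.0, -0.4, 0.4]
grip_width: 0.0282
grasp_force: 0.0
```

Emit:
carry_out --pt "-0.35 6.4 0 6.3 0.33" --pt "-0.35 6.4 0 6.3 0.33" --pt "-0.35 6.4 0 6.3 0.33" --pt "-0.35 6.4 0 6.3 0.33" --pt "-0.35 6.4 0 6.3 0.33" --pt "-0.35 6.4 0 6.3 0.33"

```text
time_s: 54.7
eef_pos: [0.4406, -0.1336, 0.1365]
tool_rot: [0.338, 0.941, -0.006, 0.001]
ft_force: [-12.9, -14.2, 7.8]
grip_width: 0.0283
grasp_force: 9.6
```

Emit:
carry_out --pt "-0.35 6.4 0 6.3 0.33" --pt "-0.35 6.4 0 6.3 0.33" --pt "-0.35 6.4 0 6.3 0.33" --pt "-0.35 6.4 0 6.3 0.33" --pt "-0.35 6.4 0 6.3 0.33" --pt "-0.35 6.4 0 6.3 0.33" --pt "0 0 0 0 0.33"

```text
time_s: 55.28
eef_pos: [0.4753, -0.1098, 0.1359]
tool_rot: [0.623, 0.782, 0.001, 0.002]
ft_force: [-0.6, 0.0, 0.5]
grip_width: 0.028
grasp_force: 0.0
```

Run:
```python
from h import *
s=env.state();print(s['eef_pos'],rot(s['tool_rot']).round(4)[:2,:2],s['ft_force'])
d=s['eef_pos']-car([.563,-.17,-.0175],[-78,0,0]);print(np.hypot(d[0],d[1]),'Ltool',np.arctan2(d[1],-d[0])+(-.0175))
```

```text
[ 0.47534845 -0.10982809  0.13589169] [[-0.2245  0.9745]
 [ 0.9745  0.2245]] [-0.61869464  0.00828654  0.54335402]
0.059595673762221885 Ltool 1.3904262111006984
```

The crest is passed and the force has vanished, so the roller has dropped. A little further settles it in the notch.

Emit:
carry_out --pt "-0.35 6.4 0 6.3 0.33" --pt "0 2 0 2 0.33" --pt "0 0 0 0 0.33" --pt "0 0 0 0 0.33" --pt "0 0 0 0 0.4" --pt "0 0 0 0 0.4" --pt "0 0 0 0 0.4"

```text
time_s: 55.87
eef_pos: [0.4816, -0.1081, 0.1339]
tool_rot: [0.677, 0.736, 0.0, 0.0]
ft_force: [-0.1, -0.6, 0.2]
grip_width: 0.0341
grasp_force: 0.0
```

Emit:
carry_out --pt "0 0 -20 0 0.4" --pt "0 0 -35 0 0.4" --pt "0 0 -40 0 0.4" --pt "0 0 -40 0 0.4" --pt "0 0 -40 0 0.4" --pt "30 0 0 0 0.4" --pt "35 0 0 0 0.4" --pt "35 0 0 0 0.4" --pt "35 0 0 0 0.4" --pt "30 0 0 0 0.4" --pt "0 0 0 0 0.4" --pt "0 0 0 0 0.4"

```text
time_s: 56.87
eef_pos: [0.4676, 0.0576, 0.3089]
tool_rot: [0.676, 0.737, 0.0, 0.0]
ft_force: [-0.2, -0.5, 0.3]
grip_width: 0.0341
grasp_force: 0.0
```

Run:
```python
from h import *
s=env.state();print(s['eef_pos'],s['ft_force'])
t=snap('top','t18.png');e=snap('side','s18.png')
q=[.563,-.17,-.0175]
for L in(1.3,1.45,1.55):print(L,np.round(p(t,car(q,[-78-58*np.cos(L),58*np.sin(L),120])),1))
m=(t['color'].max(2)<40).astype('uint8');x0,y0=285,215;n,l,st,ce=cv2.connectedComponentsWithStats(m[y0:270,x0:340])
for i in range(1,n):
  if st[i,4]>12:print(st[i],ce[i]+[x0,y0],w(t,*(ce[i]+[x0,y0]),.12).round(4))
g=lambda I,s:np.clip(cv2.resize(I,None,fx=s,fy=s,interpolation=cv2.INTER_CUBIC)*1.4,0,255).astype('uint8')
a=g(t['color'][165:265,235:425,::-1].astype(np.float32),3);b=g(e['color'][180:360,215:335,::-1].astype(np.float32),1.67)
cv2.imwrite('pics/v18.png',np.hstack([a,b[:300]]))
```

```text
[0.46756254 0.05755372 0.30885379] [-0.22182667 -0.53841664  0.3145779 ]
1.3 [309.9 239.3]
1.45 [309.3 236.2]
1.55 [309.1 234. ]
[41  6  4  7 22] [327.09090909 224.09090909] [ 0.5112 -0.1605  0.12  ]
[22 19  6  7 33] [309.36363636 236.75757576] [ 0.4774 -0.1111  0.12  ]
```

View pics/v18.png

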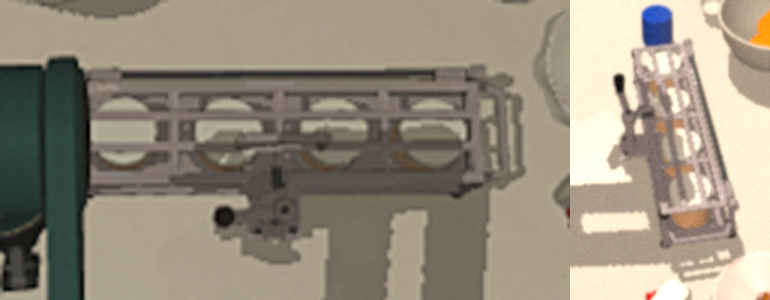

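The grid lies flat over four white caps. The knob is at (309.4,236.8), which gives a latch angle of about 1.43 rad, inside the notch range. The robot is clear, so I'm handing in.

```bash
python3 -c "
from bench import env
print(env.finish_job())"
```

```text
the job is handed in; nothing more can be done
None
```

The job is handed in at about 57 s: all four marmalade jars stand on the floor of their own pockets, the grid is shut over them, the latch is back in its notch at about 1.43 rad by the top camera, and I moved nothing else on the table; no verdict came back.

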